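Refit the sink's drain plug and hold its cam lever at full lift

ROBOT

A 6-joint arm with a two-finger parallel gripper is mounted at the origin on the work surface. World frame = base frame: x ahead of the robot, y to its left, z up, the work surface at z = 0. Lengths are in m, angles in degrees, forces in N, time in s.
With the tool pointing down it reaches from about 0.275 to 1 m from the base axis. Payload 8.4 kg.
Tool frame: the origin (TCP) lies on the centre line of the jaws, within the pads' length; the fingertips stand 25 mm ahead of it and the grasp point (between the pads) lies 6 mm ahead of it; y points along the fingers, z is the direction in which the jaws open and shut, and the axes are right-handed (so a half turn about y gives the same grasp; the last joint's range is limited). The gripper opens to 85 mm and grips with 20 to 120 N. Pads are 22 mm wide; open, the fingers measure 114 mm over their backs; the gripper's body (76 mm by 85 mm) begins 54 mm behind the grasp point. The pads swing forward as they close: fully open they stand 13 mm farther back than shut.
Start: joints at [63.862, 20.225, 93.587, -0, 66.188, -0.138], TCP at [0.274, 0.562, 0.231] pointing down, gripper open.
Joint ranges: [-150.9, 150.9], [-52.94, 120.26], [3.33, 152.33], [-74.26, 254.26], [0, 154.13], [-172.89, 172.89]. Speed limits (degrees/s): [127.2, 127.2, 159.86, 180, 180, 180].

INTERFACE

Orientations are given as a 3x3 rotation matrix whose columns are the frame's x, y, z axes.
In Python, from bench import r gives the robot as it stands.
- The arm moves only by the shell command python3 -m pendant 'ROWS' [OPENING] [FORCE]. ROWS is JSON, a list of rows, each a list of 6 numbers: the shift along the tool's x, y, z in units of 50 mm (1.0 is 50 mm), then the turn, a rotation vector about the tool's x, y, z in units of 6 degrees (1.0 is 6 degrees). A call has 1 to 8 rows; each row shifts and turns the pose as measured when the row begins, along the tool's axes as they then stand; what a row does not reach is not made up. A row lasts 1/10 s, in which the tool goes at most 50 mm and 8.59 degrees, less where a joint would pass 70% of its speed; a pose out of reach is approached as far as the arm can. A call is refused whole if a number of a shift passes 1 or a number of a turn 1, either way. A call with a gripper value outside its range is refused whole. OPENING is the finger opening in mm, from 0 to 85.4, set as the call begins (- or left out, the last holds). The fingers move at their own pace and stop on an object; FORCE is the grip in N (left out, the last holds). Time passes only in rows, so rows that do not move let the fingers close. It gives the time, the measured TCP pose, the force and the opening at its end, in the units of the state.
- r.read_state(): the state, without advancing time (a new reading comes with each control period).
- r.grab_frame(name): name is "side" or "top" or "wrist"; returns (picture, depth): 480x640x3 uint8, blue, green, red; 480x640 float32, m along the optical axis (not along the pixel's ray), 0 where there is no reading.
- r.camera_model(name): a dict with "fovy" (degrees; the focal length in pixels is half the picture's height over the tangent of half this angle, whatever the lens; pixels are square), "cx", "cy" (the principal point, pixels), "cam_to_world" (4x4, takes a point from camera to world coordinates); the wrist camera has in their place "mount" (4x4, takes a point from camera to tool coordinates, whose origin is the TCP and whose axes are the tool frame's). Camera axes: x right, y down, z forward; pixel columns grow to the right and rows downward; lengths in m; the calibration is good to about 2 mm. A picture is of the moment at which its call begins: read the wrist's pose just before it. camera_model takes no time and is no camera call.
- r.hand_in(): hands the job in, once; it reports no verdict.
Trained networks look in the newest picture that a camera, given by its name, has taken for a name from the list of things; names that differ only in an ending like _2 or _b are one class to them, and where a whole thing is asked for, a point or a joint stands for the part that bears it (a point fixed in the world has none). Each returns a list of dicts, best first, with "score" (0 to 1); they miss things now and then, are a little off and sometimes report something else, mostly with a low value. They report only what shows in the picture. A call takes as long as a camera call.
- r.search_frame(camera, name): "position" ([column, row] in pixels, amid what is visible of it).
The state is a dict: "clock": time; "joint_positions": joint angles; "qd": joint speeds; "joint_torque": joint torques, N m; "tool_pos": TCP position; "ee_rot": TCP orientation; "wrist_force": force on the tool from outside, world axes, zero at the start; "ft_torque": the same for the moment, N m; "grip_width": opening from 0.0 (shut) to 1.0 (fully open).
Only numpy, scipy, OpenCV 4.12 (cv2) and the standard library are available. Lean on these libraries where they do the work, as an engineer would, in place of code of your own. Each camera call takes 0.05 s, during which the arm holds its last target.

TASK

Take the small knobbed drain plug (the one whose body fits the drain; the other knobbed plug is too big) out of the white parts bin, seat it flush and upright in the drain hole of the steel sink, and let go of it. Then check that it opens: swing the sink's cam lever up by its black cross grip until the lever stands upright, where the cam lifts the plug highest, and finish while still holding the lever there with the fingers, because its spring pulls it back. Do not knock over the mug or the soap bottle.

Things in the scene. Friction and masses are not known exactly. Their poses are not given: they have to be found in the camera images.
- plug_center (a point): Plug to fit: steel, about 150 g, upright in the bin, 57 mm tall. From below: body 34 mm across, 22 mm tall, bevelled foot; flange 50 mm across, 5 mm thick; round knob 18 mm across, 30 mm tall, to grip by. Point: on its axis half-way up, 28.5 mm above the foot, 6.5 mm above the flange's underside. z up its axis. The four parts in the bin swap places.
- bigplug_center (a point): Not wanted: a steel plug of the same build and height but with a body 50 mm and a flange 68 mm across, too big for the drain. Also stands in the bin. Point: its centre half-way up.
- bin: White plastic open bin, fixed, 230 mm in x, 200 mm in y, walls 4 mm thick, 32 mm high, floor 4 mm thick. Origin: centre of its underside on the counter. Holds the two knobbed plugs, a plain steel disc (50 mm across, 12 mm high, no knob) and a small glass jar (38 mm across, 45 mm tall).
- drain (a point): Centre of the drain hole's mouth on the sink floor, 36 mm above the counter; vertical through hole 39 mm across. Seated, the plug's flange lies on the floor, its centre 6.5 mm above this point. Fixed steel sink 240 x 200 mm (its x, y, given by this point's axes), rim 14 mm above its floor. The lever raises a pad under the plug, at rest 2 mm below its foot; full lift raises the plug 12 mm.
- lever (a joint): Cam lever on the sink's +y side, axis level along the sink's y. 0: lying level on its stop, pointing to the sink's -x, always so at the start. Grows as the grip swings up; pi/2: upright, highest lift. Beyond, the lift falls; stop at 2.4. A spring pulls it back to 0: 0.15 Nm at 0 to 0.4 Nm upright, plus its weight (120 g). Lift goes as the sine.
- lever_hub (a point): Point on the lever's turning axis, 50 mm above the counter, beside the middle of the grip's length: the grip moves on a circle of 100 mm radius about this point, in the sink's x-z plane.
- lever_grip (a point): Middle of the black round cross grip at the lever's end, 100 mm from the hub: 14 mm across, parallel to the sink's y, free for 30 mm either side of this point. Turns with the lever. Can be pinched from above across the bar; being round it turns between the fingers.
- mug: White mug, 76 mm across, 85 mm tall, standing at the back of the counter. Origin at the centre of its underside.
- soap: White soap bottle with a yellow cap, 60 mm across, 160 mm tall, at the back of the counter. Origin at the centre of its underside.

How it is judged:
By the outcome, as a careful person would: the job done as asked, in the order asked, and still so for the second after the job is handed in, while the arm keeps its last pose, push and grip.
It also fails if it takes over 64 s, if anything falls off the work surface, if the arm or the gripper's body presses on something with over 40 N, if the wrist force passes 120 N, or if a joint passes its speed limit or range.

## Working session

There is one attempt and no reset: what is moved stays moved. The work goes in short steps, Python scripts to look and compute and a shell command to move; the robot and the scene stay as the last step left them, time stands still between calls to the robot, and variables do not carry over. Pictures are saved under pics/ and viewed, and the job is handed in when it is done.

```bash
ls; mkdir -p pics; cat > h.py <<'E'
import numpy as np, cv2
from bench import r
def K(c):
    m=r.camera_model(c); f=240/np.tan(np.radians(m["fovy"])/2); return f,m["cx"],m["cy"],m
def T(c,s=None):
    m=r.camera_model(c)
    if "cam_to_world" in m: return np.array(m["cam_to_world"])
    s=s or r.read_state(); A=np.eye(4);A[:3,:3]=s["ee_rot"];A[:3,3]=s["tool_pos"]; return A@np.array(m["mount"])
def pt(c,uv,d,Tc):
    f,cx,cy,_=K(c); return (Tc@np.array([(uv[0]-cx)/f*d,(uv[1]-cy)/f*d,d,1]))[:3]
def onz(c,uv,z,Tc):
    f,cx,cy,_=K(c); ray=Tc[:3,:3]@np.array([(uv[0]-cx)/f,(uv[1]-cy)/f,1]); o=Tc[:3,3]; return o+ray*(z-o[2])/ray[2]
def cloud(c,dep,Tc):
    f,cx,cy,_=K(c); v,u=np.mgrid[:480,:640]; P=np.stack([(u-cx)/f*dep,(v-cy)/f*dep,dep],-1); return P@Tc[:3,:3].T+Tc[:3,3]
E
python3 - <<'E'
from h import *
s=r.read_state(); print(s)
for c in ["top","side","wrist"]:
    Tc=T(c); im,d=r.grab_frame(c); cv2.imwrite(f"pics/{c}0.png",im); np.savez(f"pics/{c}0.npz",im=im,d=d,T=Tc)
    print(c,K(c)[:3],Tc.round(3).tolist())
    if c=="wrist": continue
    for n in ["plug_center","bigplug_center","bin","drain","lever_hub","lever_grip","mug","soap"]:
        L=r.search_frame(c,n)
        print(n,[(np.round(e["score"],2),np.round(e["position"],1).tolist(),pt(c,e["position"],d[int(e["position"][1]),int(e["position"][0])],Tc).round(3).tolist()) for e in L[:2]])
print(r.read_state()["clock"])
E
```

```text
pics
{'clock': 0.0, 'joint_positions': array([ 6.38613558e+01,  2.02638023e+01,  9.36303708e+01,  5.16234606e-04,
        6.61879893e+01, -1.38751275e-01]), 'qd': array([-0.0542475 , -0.06225975,  0.05170127,  0.00570942,  0.03502312,
        0.02910392]), 'joint_torque': array([ 1.76397873e-03, -6.05248332e+01, -3.42054641e+01,  2.08237020e-04,
        9.66766354e-03,  5.07948755e-05]), 'tool_pos': array([0.27377375, 0.56130032, 0.23003768]), 'ee_rot': array([[ 8.98793265e-01, -6.39143168e-04,  4.38372283e-01],
       [-4.38372749e-01, -1.28371835e-03,  8.98792348e-01],
       [-1.17104467e-05, -9.99998972e-01, -1.43398035e-03]]), 'wrist_force': array([-0.82141589, -0.21897495, -0.39521438]), 'ft_torque': array([-0.04225784, -0.00565749, -0.00212005]), 'grip_width': 0.9968059873751093}
top (np.float64(533.1094811254599), 314.6940814910905, 240.59299703551295) [[-0.014, -0.999, 0.039, 0.535], [-1.0, 0.014, -0.01, -0.017], [0.009, -0.039, -0.999, 1.251], [0.0, 0.0, 0.0, 1.0]]
plug_center [(np.float64(0.93), [456.4, 245.7], [0.567, -0.349, 0.048])]
bigplug_center [(np.float64(0.82), [4
[... 913 characters left out ...]
oat64(0.3), [178.2, 199.5], [0.484, 0.245, 0.052])]
drain [(np.float64(0.79), [222.5, 223.5], [0.522, 0.144, 0.029])]
lever_hub [(np.float64(0.97), [176.9, 198.1], [0.483, 0.246, 0.056])]
lever_grip [(np.float64(0.56), [175.0, 198.5], [0.48, 0.248, 0.055]), (np.float64(0.56), [345.1, 376.0], [0.457, -0.276, 0.032])]
mug [(np.float64(0.8), [418.2, 234.9], [0.734, -0.176, 0.08])]
soap [(np.float64(0.88), [349.0, 174.3], [0.769, 0.036, 0.089]), (np.float64(0.39), [220.9, 225.1], [0.516, 0.139, 0.031])]
wrist (np.float64(366.3373399999568), 321.7080845237101, 235.95081408084468) [[0.438, 0.859, 0.266, 0.206], [0.899, -0.418, -0.13, 0.594], [-0.0, 0.296, -0.955, 0.373], [0.0, 0.0, 0.0, 1.0]]
0.95
```

View pics/top0.png

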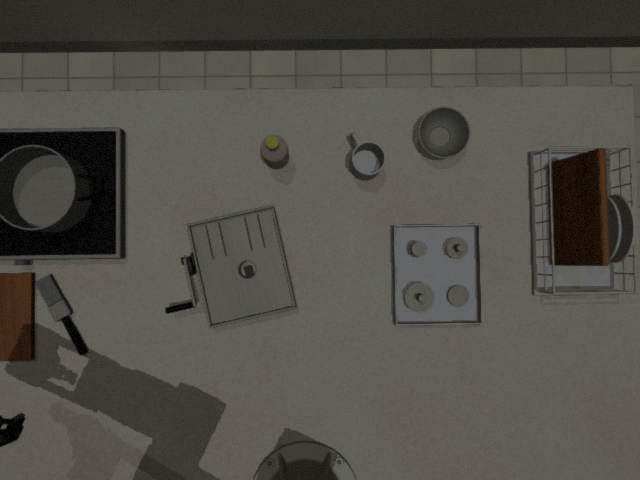

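View pics/side0.png

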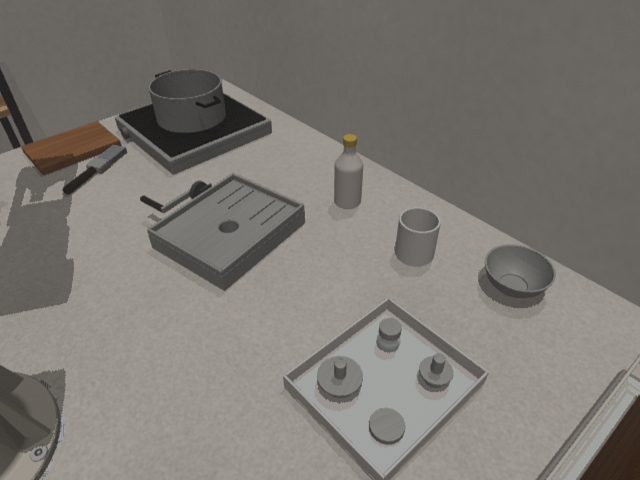

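View pics/wrist0.png

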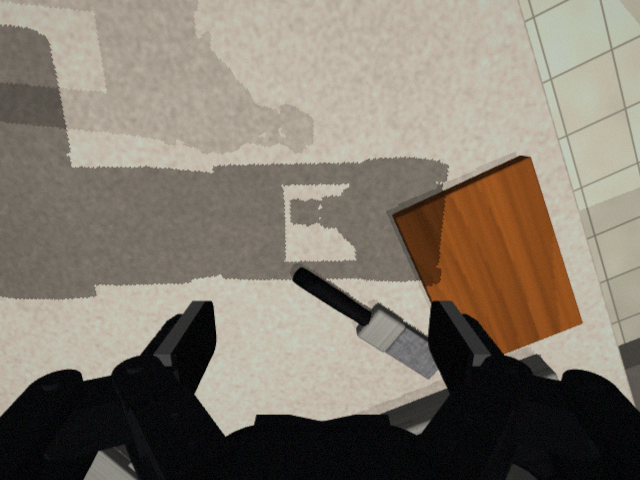

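The top view shows the small plug's knob at about (458,246), the big plug at (418,296), the drain hole at (248,269), and the lever's black grip bar at (180,308). The sink is turned about 12°. Next I'll measure these points.

```bash
python3 - <<'E'
from h import *
z=np.load("pics/top0.npz"); im,d,Tc=z["im"],z["d"],z["T"]; P=cloud("top",d,Tc)
a=cv2.resize(im[190:340,150:310],None,fx=5,fy=5,interpolation=cv2.INTER_CUBIC);cv2.imwrite("pics/topsink.png",cv2.convertScaleAbs(a[:600],alpha=2))
a=cv2.resize(im[215:335,380:490],None,fx=5,fy=5,interpolation=cv2.INTER_CUBIC);cv2.imwrite("pics/topbin.png",cv2.convertScaleAbs(a,alpha=2))
# counter plane
print("counter z",np.median(P[330:420,300:420,2]))
for n,(u0,u1,v0,v1) in dict(small=(440,475,230,262),big=(400,436,278,318)).items():
    Q=P[v0:v1,u0:u1]; 
    for lo,hi in [(.045,.08),(.02,.036)]:
        m=(Q[...,2]>lo)&(Q[...,2]<hi); q=Q[m]; print(n,lo,len(q),q.mean(0).round(4) if len(q) else 0, np.median(q[:,2]) if len(q) else 0)
Q=P[200:335,195:305].reshape(-1,3); m=(Q[:,2]>.043)&(Q[:,2]<.058); c=Q[m][:,:2].astype(np.float32)
print("rim",len(c),cv2.minAreaRect(c))
m=(P[...,2]<.028)&(d>0); v,u=np.nonzero(m[255:285,235:262]); print("hole",len(u), u.mean()+235,v.mean()+255, np.median(P[285:300,230:260,2]))
g=onz("top",(u.mean()+235,v.mean()+255),.036,Tc);print(g)
Q=P[245:320,160:205]; 
for lo,hi in [(.03,.045),(.045,.06),(.06,.075),(.075,.1)]:
    mm=(Q[...,2]>lo)&(Q[...,2]<hi); v,u=np.nonzero(mm); print(lo,len(u),(u.min()+160,u.max()+160,v.min()+245,v.max()+245) if len(u) else 0)
E
```

```text
counter z 0.0002438005645580832
small 0.045 64 [ 0.5624 -0.3528  0.0585] 0.059698193301085944
small 0.02 295 [ 0.5628 -0.3528  0.0305] 0.030510774835541765
big 0.045 59 [ 0.4516 -0.2637  0.0594] 0.06066953816845433
big 0.02 615 [ 0.4512 -0.2643  0.0307] 0.030743685629835094
rim 1028 ((0.5267347097396851, 0.14700187742710114), (0.24087275564670563, 0.21701250970363617), 11.995067596435547)
hole 221 246.9185520361991 268.89140271493216 0.03670664767805476
[0.52076797 0.12624974 0.036     ]
0.03 298 (np.int64(190), np.int64(204), np.int64(245), np.int64(303))
0.045 569 (np.int64(165), np.int64(204), np.int64(245), np.int64(313))
0.06 117 (np.int64(165), np.int64(194), np.int64(255), np.int64(311))
0.075 2 (np.int64(188), np.int64(188), np.int64(266), np.int64(267))
```

View pics/topsink.png

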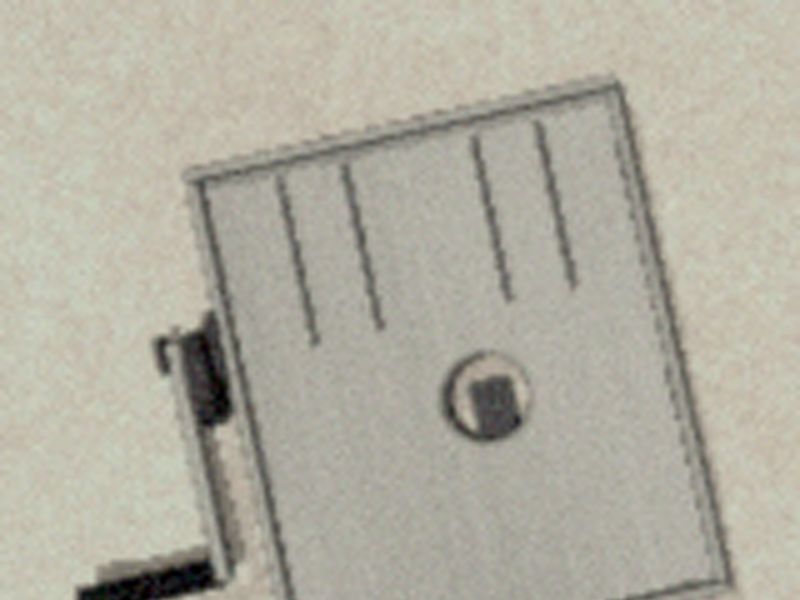

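View pics/topbin.png

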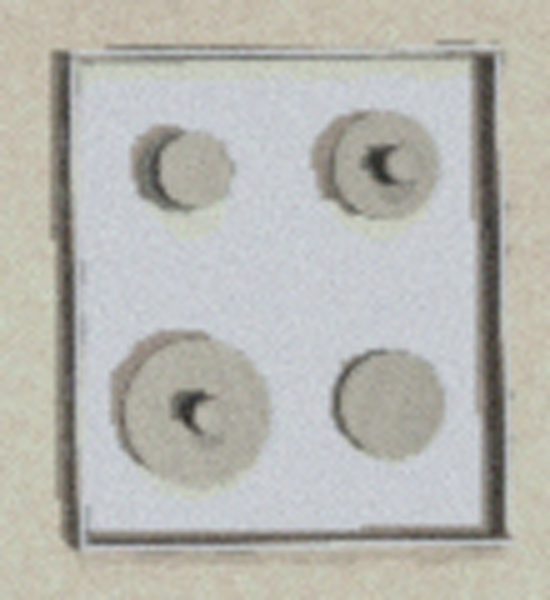

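```bash
cat >> h.py <<'E'
from scipy.spatial.transform import Rotation as Rn
def togo(p,yaw=12.0):
    s=r.read_state(); R=np.array(s["ee_rot"]); c,n=np.cos(np.radians(yaw)),np.sin(np.radians(yaw))
    G=np.array([[n,0,c],[-c,0,n],[0,-1,0]])
    print("t",s["clock"],"tcp",s["tool_pos"].round(4),"F",s["wrist_force"].round(1),"gw",round(s["grip_width"]*85.4,1))
    print("shift units",(R.T@(np.array(p)-s["tool_pos"])/.05).round(2),"turn units",(Rn.from_matrix(R.T@G).as_rotvec(degrees=True)/6).round(2))
E
python3 -m pendant '[[0,0,0,0,1,0],[0,0,0,0,1,0],[0,0,0,0,1,0],[0,0,0,0,1,0],[0,0,0,0,1,0],[0,0,0,0,1,0],[0,0,0,0,1,0],[0,0,0,0,1,0]]' 45 60
python3 -c "
from h import *
togo([.5,.16,.231])"
```

```text
clock: 1.75
tool_pos: [0.274, 0.5618, 0.2308]
ee_rot: [[0.245, 0.0, 0.969], [-0.969, 0.0, 0.245], [-0.0, -1.0, 0.0]]
wrist_force: [0.3, -0.5, 1.2]
grip_width: 0.526
t 1.75 tcp [0.274  0.5618 0.2308] F [ 0.3 -0.5  1.2] gw 44.9
shift units [ 8.9  -0.    2.41] turn units [-0.    0.36 -0.  ]
```

```bash

python3 -m pendant '[[0.9,0,0.25,0,0.36,0],[0.9,0,0.25,0,0,0],[0.9,0,0.25,0,0,0],[0.9,0,0.25,0,0,0],[0.9,0,0.25,0,0,0],[0.9,0,0.25,0,0,0],[0.9,0,0.25,0,0,0],[0.9,0,0.25,0,0,0]]' 
python3 -c "
from h import *
togo([.5,.16,.231])
Tc=T('wrist'); im,d=r.grab_frame('wrist'); cv2.imwrite('pics/w1.png',im); np.savez('pics/w1.npz',im=im,d=d,T=Tc)
for n in ['drain','lever_grip','lever_hub']: print(n,r.search_frame('wrist',n)[:2])
"
```

```text
clock: 2.55
tool_pos: [0.4508, 0.2251, 0.2308]
ee_rot: [[0.212, 0.003, 0.977], [-0.977, 0.004, 0.212], [-0.004, -1.0, 0.004]]
wrist_force: [0.7, 0.7, 0.4]
grip_width: 0.526
t 2.55 tcp [0.4508 0.2251 0.2308] F [0.7 0.7 0.4] gw 44.9
shift units [ 1.48 -0.01  0.69] turn units [-0.04  0.04 -0.04]
drain []
lever_grip [{'position': [362.3, 194.9], 'score': 0.84}, {'position': [592.6, 405.2], 'score': 0.51}]
lever_hub [{'position': [361.3, 192.6], 'score': 0.58}]
```

View pics/w1.png

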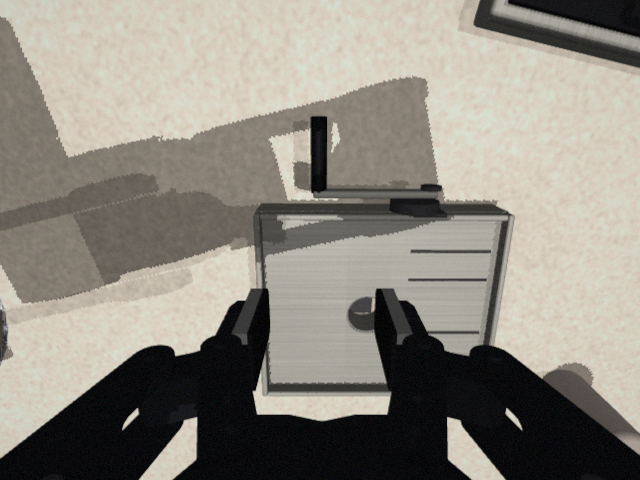

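The bar runs from (318,117) to (319,192), the hub is near (431,190), and the hole is partly hidden by the finger. I'll measure the lever here and then move so the drain is fully in view.

```bash

python3 -m pendant '[[-0.2,0,0,0,0,0],[-0.2,0,0.7,0,0,0]]' 
python3 -c "
from h import *
z=np.load('pics/w1.npz'); d,Tc=z['d'],z['T']; P=cloud('wrist',d,Tc)
c,n=np.cos(np.radians(12)),np.sin(np.radians(12)); S=np.array([[c,n,0],[-n,c,0],[0,0,1]])
Q=P@S.T
print('bar top pts')
q=Q[118:190,311:327].reshape(-1,3); m=(q[:,2]>.03); q=q[m]; print(len(q),'sinkframe min/max/med',np.percentile(q,[2,50,98],axis=0).round(4).tolist())
mid=S.T@np.array([np.median(q[:,0]),(np.percentile(q[:,1],1)+np.percentile(q[:,1],99))/2,.05]); print('gripmid',mid)
for uv in [(318,117),(319,192),(431,190),(431,205)]: print(uv,onz('wrist',uv,.05,Tc).round(4),(S@onz('wrist',uv,.05,Tc)).round(4))
r_=Q[195:400,250:520].reshape(-1,3); m=(r_[:,2]>.046)&(r_[:,2]<.054); cc=r_[m]; print('rim sinkframe',np.percentile(cc,[1,99],axis=0).round(4).tolist(), 'mid', (S.T@np.append(np.percentile(cc,[1,99],axis=0).mean(0)[:2],0)).round(4), cv2.minAreaRect(cc[:,:2].astype(np.float32)))
print('S drain top',S@np.array([.5207,.126,.036]))
togo([.5,.16,.231])
Tc=T('wrist'); im,d=r.grab_frame('wrist'); cv2.imwrite('pics/w2.png',im); np.savez('pics/w2.npz',im=im,d=d,T=Tc)
L=r.search_frame('wrist','drain')[:2]; print(L)
for e in L: print(onz('wrist',e['position'],.036,Tc))
"
```

```text
clock: 2.95
tool_pos: [0.4772, 0.2542, 0.2307]
ee_rot: [[0.209, -0.0, 0.978], [-0.978, 0.004, 0.209], [-0.004, -1.0, 0.0]]
wrist_force: [0.3, -0.1, 0.8]
grip_width: 0.523
bar top pts
1152 sinkframe min/max/med [[0.4785, 0.1472, 0.0498], [0.4854, 0.177, 0.055], [0.4915, 0.2047, 0.0572]]
gripmid [0.43816001 0.27302419 0.05      ]
(318, 117) [0.431  0.3026 0.05  ] [0.4845 0.2063 0.05  ]
(319, 192) [0.4452 0.2406 0.05  ] [0.4855 0.1428 0.05  ]
(431, 190) [0.5423 0.2634 0.05  ] [0.5852 0.1449 0.05  ]
(431, 205) [0.5463 0.2504 0.05  ] [0.5864 0.1313 0.05  ]
rim sinkframe [[0.4253, -0.0765, 0.0462], [0.6637, 0.1366, 0.0517]] mid [0.5264 0.1426 0.    ] ((0.544672966003418, 0.030727609992027283), (0.24005821347236633, 0.21683663129806519), 0.07918191701173782)
S drain top [0.53551833 0.01498698 0.036     ]
t 2.95 tcp [0.4772 0.2542 0.2307] F [ 0.3 -0.1  0.8] gw 44.7
shift units [ 1.94 -0.01  0.05] turn units [-0.    0.01 -0.04]
[{'position': [332.3, 283.8], 'score': 0.92}]
[0.50371369 0.1790324  0.036     ]
```

View pics/w2.png

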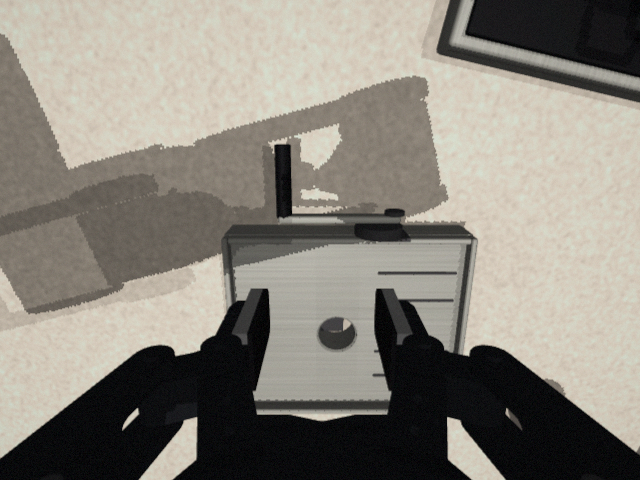

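The hole shows whole at about (337,333). The network's drain position, (332,284), is off it, so I'll fit the hole's edge instead.

```bash

python3 -c "
from h import *
z=np.load('pics/w2.npz'); im,d,Tc=z['im'],z['d'],z['T']; P=cloud('wrist',d,Tc)
a=cv2.resize(im[300:366,290:385],None,fx=8,fy=8,interpolation=cv2.INTER_CUBIC); cv2.imwrite('pics/hole.png',a[:,:])
sub=P[305:362,300:374,2]; m=((sub<.033)).astype(np.uint8); m=cv2.morphologyEx(m,cv2.MORPH_OPEN,np.ones((3,3)))
n,l,st,ce=cv2.connectedComponentsWithStats(m); print([(st[i].tolist(),ce[i]+[300,305]) for i in range(1,n)])
i=1+np.argmax(st[1:,4]); x,y,w,h=st[i][:4]; uv=(300+x+(w-1)/2,305+y+(h-1)/2)
print(uv,onz('wrist',uv,.036,Tc), 'diam', onz('wrist',(300+x+w-.5,uv[1]),.036,Tc)-onz('wrist',(300+x-.5,uv[1]),.036,Tc),onz('wrist',(uv[0],305+y-.5),.036,Tc)-onz('wrist',(uv[0],305+y+h-.5),.036,Tc))
q=P[150:212,275:292].reshape(-1,3);q=q[q[:,2]>.03];print('bar',q.mean(0),q[:,2].max())
for uv in [(283,145),(284,217)]: print(onz('wrist',uv,.05,Tc))
"
```

```text
[([18, 12, 37, 32, 931], array([336.23093448, 332.47798067]))]
(np.float64(336.0), np.float64(332.5)) [0.51960745 0.12559999 0.036     ] diam [0.03791167 0.00812022 0.        ] [-0.0084154   0.03720149  0.        ]
bar [0.43819901 0.27392146 0.05708327] 0.37357486956346253
[0.43230805 0.30294687 0.05      ]
[0.44460609 0.24051614 0.05      ]
```

View pics/hole.png

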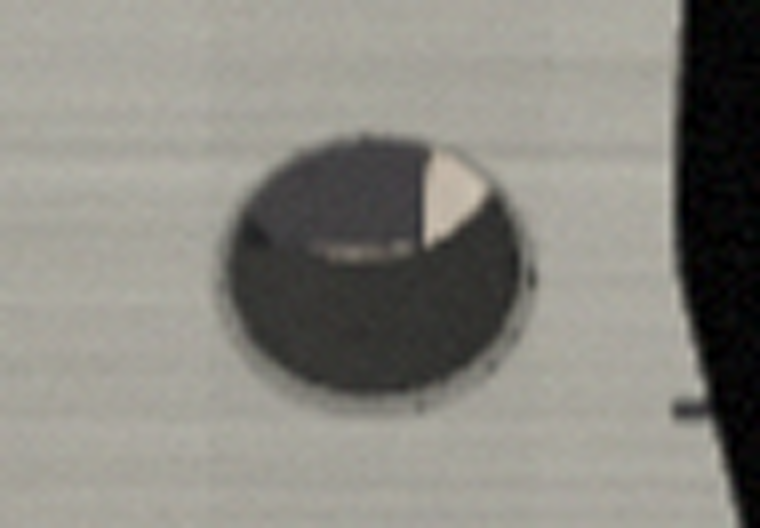

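```bash

python3 -m pendant '[[1,0,0.02,0,0,0],[1,0,0.02,0,0,0],[1,0,0,0,0,0],[1,0,0,0,0,0],[1,0,0,0,0,0],[1,0,0,0,0,0],[1,0,0,0,0,0],[1,0,0,0,0,0]]' 
python3 -c "
from h import *
togo([.54,-.24,.231])"
```

```text
clock: 3.85
tool_pos: [0.5743, -0.1224, 0.2275]
ee_rot: [[0.239, 0.005, 0.971], [-0.971, 0.012, 0.239], [-0.01, -1.0, 0.008]]
wrist_force: [1.4, 0.6, -0.1]
grip_width: 0.523
t 3.85 tcp [ 0.5743 -0.1224  0.2275] F [ 1.4  0.6 -0.1] gw 44.7
shift units [ 2.12 -0.1  -1.23] turn units [-0.07  0.3  -0.1 ]
```

```bash

python3 -m pendant '[[0.85,-0.05,-0.5,0,0.3,-0.1],[0.8,-0.05,-0.5,0,0,0],[0.4,0,-0.25,0,0,0],[0,0,0,0,0,0]]' 
python3 -c "
from h import *
togo([.54,-.24,.231])
Tc=T('wrist'); im,d=r.grab_frame('wrist'); cv2.imwrite('pics/w3.png',im); np.savez('pics/w3.npz',im=im,d=d,T=Tc)
for n in ['plug_center','bigplug_center']:
  L=r.search_frame('wrist',n)[:2]; print(n,L)
  for e in L: print(onz('wrist',e['position'],.0325,Tc))
P=cloud('wrist',d,Tc); m=(abs(P[...,0]-.5625)<.04)&(abs(P[...,1]+.3528)<.04)
v,u=np.nonzero(m&(P[...,2]>.054)&(P[...,2]<.066)); print('knob top',len(u),u.mean(),v.mean(),P[v,u].mean(0))
v,u=np.nonzero(m&(P[...,2]>.027)&(P[...,2]<.034)); print('flange',len(u),u.mean(),v.mean(),P[v,u].mean(0),P[v,u].min(0),P[v,u].max(0))
"
```

```text
clock: 4.25
tool_pos: [0.5386, -0.2383, 0.2308]
ee_rot: [[0.211, 0.008, 0.977], [-0.977, 0.001, 0.211], [0.001, -1.0, 0.008]]
wrist_force: [0.2, 0.7, -0.3]
grip_width: 0.525
t 4.25 tcp [ 0.5386 -0.2383  0.2308] F [ 0.2  0.7 -0.3] gw 44.9
shift units [ 0.04 -0.    0.02] turn units [-0.08  0.03  0.01]
plug_center [{'position': [318.7, 316.7], 'score': 0.82}]
[ 0.56177816 -0.35538661  0.0325    ]
bigplug_center [{'position': [225.2, 215.1], 'score': 0.81}, {'position': [318.9, 316.3], 'score': 0.54}]
[ 0.45157527 -0.26722548  0.0325    ]
[ 0.56188428 -0.35488359  0.0325    ]
knob top 262 318.87404580152673 331.58015267175574 [ 0.56213949 -0.35623902  0.05954307]
flange 1172 318.84300341296927 313.72184300341297 [ 0.56148311 -0.35326963  0.03025794] [ 0.53790178 -0.38139432  0.02702777] [ 0.5871415  -0.33281662  0.03394321]
```

View pics/w3.png

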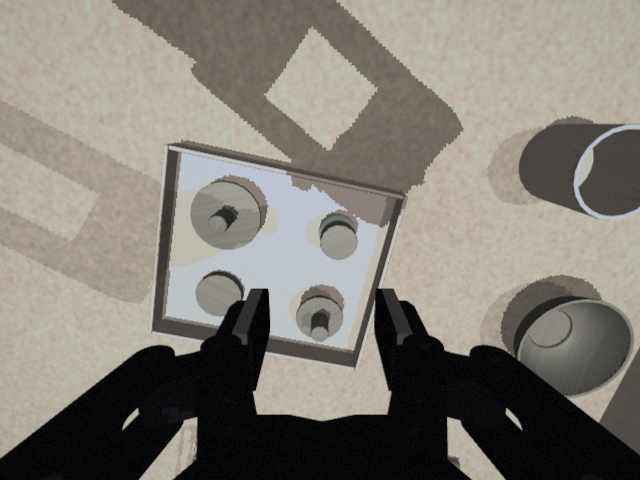

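The knobbed small plug is at (319,330), and both cameras agree within 2 mm, at about (0.562,-0.3555). I'll go above it and descend.

```bash

python3 -m pendant '[[0.85,0.2,0,-0.08,0,0],[0.85,0.2,0,0,0,0],[0.6,0.4,0,0,0,0],[0,0.4,0,0,0,0],[0,0,0,0,0,0]]' 
python3 -c "
from h import *
togo([.562,-.3555,.06])"
```

```text
clock: 4.9
tool_pos: [0.5719, -0.3404, 0.1699]
ee_rot: [[0.226, 0.003, 0.974], [-0.974, 0.001, 0.226], [-0.001, -1.0, 0.003]]
wrist_force: [0.3, 0.8, 0.2]
grip_width: 0.525
t 4.9 tcp [ 0.5719 -0.3404  0.1699] F [0.3 0.8 0.2] gw 44.8
shift units [ 0.25  2.2  -0.27] turn units [-0.03  0.18 -0.01]
```

```bash

python3 -m pendant '[[0.25,0.3,-0.27,0,0.18,0],[0,0.4,0,0,0,0],[0,0,0,0,0,0]]' 
python3 -c "
from h import *
togo([.562,-.3555,.06])"
```

```text
clock: 5.2
tool_pos: [0.5631, -0.3529, 0.1349]
ee_rot: [[0.211, 0.004, 0.977], [-0.977, 0.001, 0.211], [0.0, -1.0, 0.004]]
wrist_force: [-0.8, 0.4, -0.3]
grip_width: 0.524
t 5.2 tcp [ 0.5631 -0.3529  0.1349] F [-0.8  0.4 -0.3] gw 44.7
shift units [ 0.05  1.5  -0.04] turn units [-0.04  0.03  0.  ]
```

```bash

python3 -m pendant '[[0.05,0.4,-0.04,0,0,0],[0,0.4,0,0,0,0],[0,0.35,0,0,0,0],[0,0.3,0,0,0,0],[0,0,0,0,0,0]]' 
python3 -c "
from h import *
togo([.562,-.3555,.06])
Tc=T('wrist'); im,d=r.grab_frame('wrist'); cv2.imwrite('pics/w4.png',im)"
```

```text
clock: 5.7
tool_pos: [0.5645, -0.355, 0.0658]
ee_rot: [[0.214, 0.009, 0.977], [-0.977, -0.003, 0.214], [0.004, -1.0, 0.008]]
wrist_force: [-0.3, -0.5, -0.0]
grip_width: 0.528
t 5.7 tcp [ 0.5645 -0.355   0.0658] F [-0.3 -0.5 -0. ] gw 45.1
shift units [-0.    0.12 -0.05] turn units [-0.08  0.06  0.04]
```

View pics/w4.png

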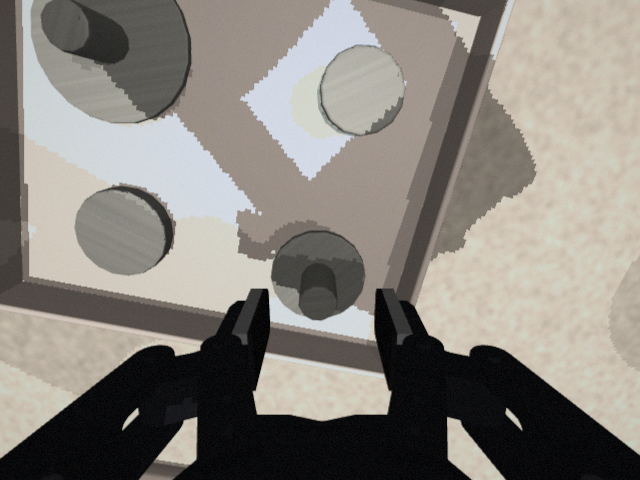

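The knob at (318,300) sits between the fingers, whose midpoint is at about 322. I'll make the last small correction and close.

```bash

python3 -m pendant '[[0,0.1,-0.05,-0.08,0.06,0.04],[0,0,0,0,0,0]]' 
python3 -m pendant '[[0,0,0,0,0,0],[0,0,0,0,0,0],[0,0,0,0,0,0],[0,0,0,0,0,0],[0,0,0,0,0,0],[0,0,0,0,0,0]]' 5 60
python3 -c "
from h import *
togo([.562,-.3555,.06])"
```

```text
clock: 5.95
tool_pos: [0.5636, -0.3564, 0.0637]
ee_rot: [[0.208, 0.002, 0.978], [-0.978, -0.002, 0.208], [0.003, -1.0, 0.002]]
wrist_force: [-0.0, -0.4, 0.0]
grip_width: 0.529
clock: 6.55
tool_pos: [0.5647, -0.3572, 0.0659]
ee_rot: [[0.207, 0.005, 0.978], [-0.978, -0.004, 0.207], [0.005, -1.0, 0.004]]
wrist_force: [0.1, -0.3, -0.4]
grip_width: 0.054
t 6.55 tcp [ 0.5647 -0.3572  0.0659] F [ 0.1 -0.3 -0.4] gw 4.7
shift units [-0.04  0.12 -0.05] turn units [-0.04 -0.01  0.05]
```

The fingers closed to 4.7 mm, so they missed the knob. I'll look again.

```bash

python3 -c "
from h import *
Tc=T('wrist'); im,d=r.grab_frame('wrist'); cv2.imwrite('pics/w5.png',im); np.savez('pics/w5.npz',im=im,d=d,T=Tc)
im,d=r.grab_frame('side'); cv2.imwrite('pics/s5.png',cv2.resize(im[280:460,300:540],None,fx=3,fy=3))
P=cloud('side',d,T('side'))"
```

```text
(no output)
```

View pics/w5.png

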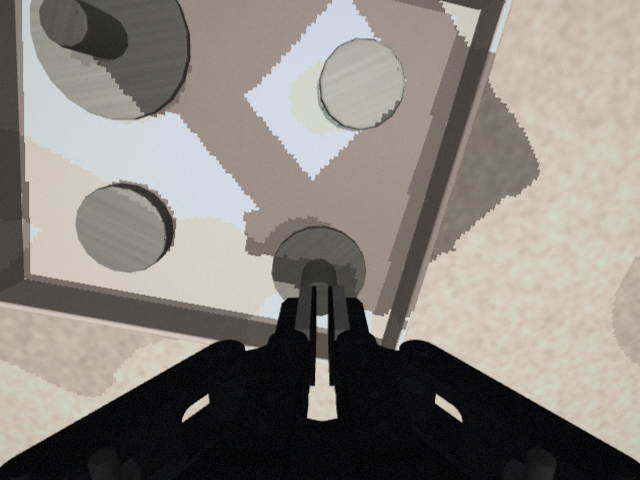

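View pics/s5.png

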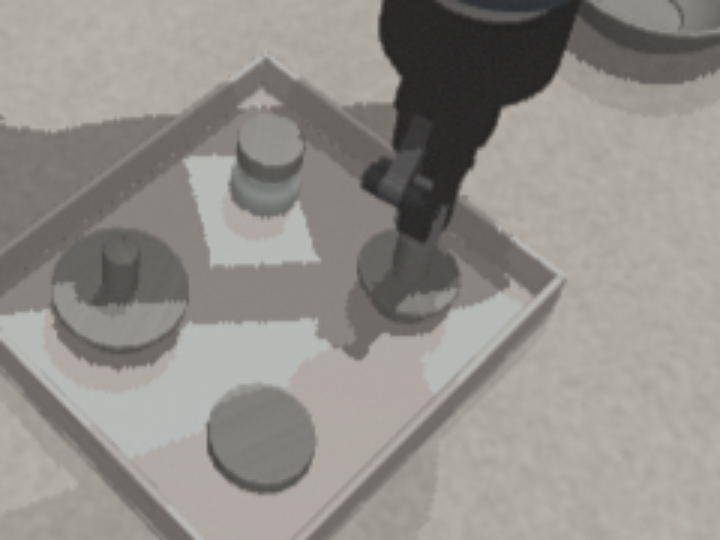

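```bash

python3 -c "
from h import *
f,cx,cy,m=K('wrist'); M=np.linalg.inv(np.array(m['mount'])); print(np.array(m['mount']).round(4))
for p in [(0,0,0),(0,.006,0),(0,.025,0),(-.011,.025,0),(.011,.025,0)]:
  q=M@np.array([*p,1]); print(p,(cx+f*q[0]/q[2]).round(1),(cy+f*q[1]/q[2]).round(1),q[2].round(3))
z=np.load('pics/w5.npz'); d=z['d']; P=cloud('wrist',d,z['T'])
for v in range(255,345,6): print(v,[ (d[v,u].round(3),P[v,u].round(3).tolist()) for u in (308,318)])
"
```

```text
[[-7.000e-04  9.552e-01  2.960e-01 -7.490e-02]
 [ 3.000e-04 -2.960e-01  9.552e-01 -1.425e-01]
 [ 1.000e+00  7.000e-04 -1.000e-04 -5.000e-04]
 [ 0.000e+00  0.000e+00  0.000e+00  1.000e+00]]
(0, 0, 0) 322.8 303.8 0.158
(0, 0.006, 0) 322.8 297.5 0.164
(0, 0.025, 0) 322.7 280.0 0.182
(-0.011, 0.025, 0) 322.7 259.3 0.179
(0.011, 0.025, 0) 322.7 300.0 0.185
255 [(np.float32(0.19), [0.555, -0.35, 0.03]), (np.float32(0.189), [0.561, -0.349, 0.031])]
261 [(np.float32(0.191), [0.556, -0.353, 0.03]), (np.float32(0.184), [0.561, -0.35, 0.037])]
267 [(np.float32(0.181), [0.556, -0.352, 0.04]), (np.float32(0.177), [0.561, -0.35, 0.044])]
273 [(np.float32(0.174), [0.557, -0.352, 0.047]), (np.float32(0.17), [0.561, -0.35, 0.051])]
279 [(np.float32(0.165), [0.557, -0.351, 0.057]), (np.float32(0.162), [0.561, -0.349, 0.059])]
285 [(np.float32(0.163), [0.557, -0.353, 0.059]), (np.float32(0.161), [0.561, -0.351, 0.061])]
291 [(np.float32(0.146), [0.557, -0.348, 0.076]), (np.float32(0.163), [0.562, -0.354, 0.06])]
297 [(np.float32(0.141), [0.557, -0.348, 0.08]), (np.float32(0.163), [0.563, -0.357, 0.06])]
303 [(np.float32(0.137), [0.557, -0.348, 0.085]), (np.float32(0.164), [0.563, -0.36, 0.06])]
309 [(np.float32(0.133), [0.557, -0.348, 0.09]), (np.float32(0.164), [0.564, -0.363, 0.061])]
315 [(np.float32(0.127), [0.557, -0.347, 0.095]), (np.float32(0.166), [0.564, -0.366, 0.06])]
321 [(np.float32(0.125), [0.557, -0.348, 0.097]), (np.float32(0.231), [0.571, -0.402, 0.004])]
327 [(np.float32(0.121), [0.557, -0.348, 0.102]), (np.float32(0.232), [0.572, -0.406, 0.004])]
333 [(np.float32(0.12), [0.558, -0.349, 0.103]), (np.float32(0.231), [0.573, -0.409, 0.006])]
339 [(np.float32(0.121), [0.558, -0.352, 0.103]), (np.float32(0.224), [0.573, -0.409, 0.013])]
```

```bash

python3 -c "
from h import *
f,cx,cy,m=K('wrist'); M=np.array(m['mount'])
z=np.load('pics/w5.npz'); d=z['d']; v,u=np.mgrid[:480,:640]
P=np.stack([(u-cx)/f*d,(v-cy)/f*d,d],-1)@M[:3,:3].T+M[:3,3]
for uu in (285,295,302,308,314,320,326,332,340,350):
  print(uu,[(vv,(P[vv,uu]*1000).round(0).astype(int).tolist()) for vv in range(276,330,6)])
cv2.imwrite('pics/w5z.png',cv2.resize(cv2.convertScaleAbs(z['im'][240:400,240:400],alpha=3),None,fx=4,fy=3.75))
"
```

```text
285 [(276, [3, 36, -20]), (282, [6, 37, -20]), (288, [10, 37, -20]), (294, [13, 36, -20]), (300, [-7, -10, -15]), (306, [-7, -14, -15]), (312, [-6, -18, -14]), (318, [-6, -23, -14]), (324, [-7, -28, -14])]
295 [(276, [2, 35, -15]), (282, [6, 36, -15]), (288, [9, 35, -15]), (294, [13, 36, -15]), (300, [-6, -8, -11]), (306, [-7, -14, -11]), (312, [-7, -19, -11]), (318, [-7, -24, -10]), (324, [-10, -34, -9])]
302 [(276, [-4, 22, -10]), (282, [-4, 14, -10]), (288, [-10, -6, -9]), (294, [-11, -12, -8]), (300, [-10, -16, -8]), (306, [-10, -21, -8]), (312, [-10, -26, -8]), (318, [-11, -30, -7]), (324, [-11, -34, -7])]
308 [(276, [-7, 14, -7]), (282, [-7, 8, -7]), (288, [-11, -6, -6]), (294, [-10, -11, -6]), (300, [-10, -17, -6]), (306, [-11, -23, -5]), (312, [-11, -28, -5]), (318, [-10, -30, -5]), (324, [-11, -35, -5])]
314 [(276, [-8, 12, -4]), (282, [-8, 5, -4]), (288, [-10, -6, -4]), (294, [-11, -12, -4]), (300, [-10, -17, -3]), (306, [-11, -22, -3]), (312, [-10, -26, -3]), (318, [-10, -29, -3]), (324, [-11, -34, -3])]
320 [(276, [-8, 12, -1]), (282, [-8, 5, -1]), (288, [-5, 5, -1]), (29
[... 180 characters left out ...]
294, [-2, 5, 1]), (300, [1, 6, 1]), (306, [4, 5, 1]), (312, [7, 6, 1]), (318, [43, 63, 2]), (324, [47, 63, 2])]
332 [(276, [-5, 18, 4]), (282, [-6, 9, 4]), (288, [-11, -7, 4]), (294, [-10, -12, 4]), (300, [-11, -18, 3]), (306, [-10, -22, 3]), (312, [-10, -25, 3]), (318, [-11, -31, 3]), (324, [-11, -34, 3])]
340 [(276, [2, 36, 9]), (282, [6, 37, 9]), (288, [-10, -5, 7]), (294, [-11, -12, 7]), (300, [-10, -16, 7]), (306, [-10, -22, 6]), (312, [-10, -26, 6]), (318, [-10, -30, 6]), (324, [-10, -34, 6])]
350 [(276, [3, 36, 14]), (282, [6, 36, 14]), (288, [10, 36, 15]), (294, [12, 34, 15]), (300, [-6, -9, 11]), (306, [-6, -14, 11]), (312, [-7, -19, 10]), (318, [-6, -23, 10]), (324, [-6, -27, 10])]
```

View pics/w5z.png

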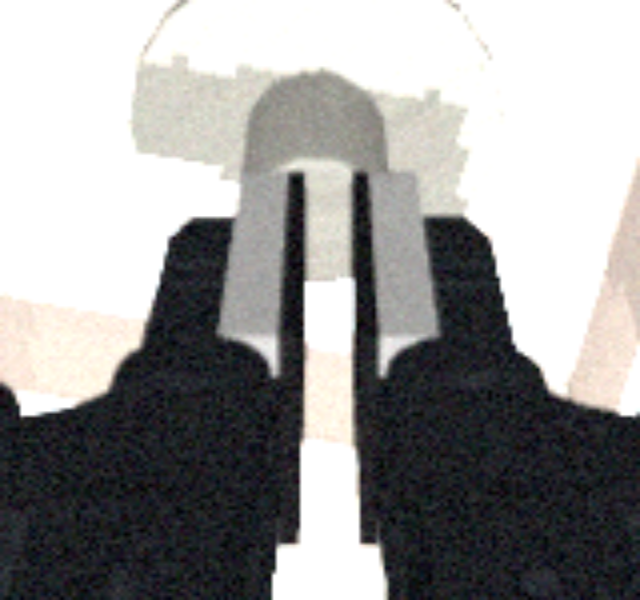

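The picture shows the real fingertips about 5 mm behind the reported TCP, roughly 11 mm above the knob top, which is why the grasp was empty. The reported TCP-to-tip distance of 25 mm doesn't hold, so I'll use the camera and go about 35 mm lower. The knob and plug are undisturbed.

```bash

python3 -m pendant '[[0,-0.1,0,0,0,0],[0,0,0,0,0,0],[0,0,0,0,0,0],[0,0,0,0,0,0]]' 45 60
python3 -m pendant '[[0,0.25,-0.03,0,0,0],[0,0.2,0,0,0,0],[0,0.15,0,0,0,0],[0,0,0,0,0,0]]'
python3 -c "
from h import *
togo([.5625,-.357,.03])
Tc=T('wrist'); im,d=r.grab_frame('wrist'); cv2.imwrite('pics/w6.png',im); np.savez('pics/w6.npz',im=im,d=d,T=Tc)
f,cx,cy,m=K('wrist'); M=np.array(m['mount']); v,u=np.mgrid[:480,:640]
P=np.stack([(u-cx)/f*d,(v-cy)/f*d,d],-1)@M[:3,:3].T+M[:3,3]
for uu in (250,258,264,310,318,326,380,388): print(uu,[(vv,(P[vv,uu]*1000).round(0).astype(int).tolist()) for vv in range(260,330,8)])"
```

```text
clock: 7.05
tool_pos: [0.5647, -0.3572, 0.0714]
ee_rot: [[0.207, 0.005, 0.978], [-0.978, -0.004, 0.207], [0.005, -1.0, 0.004]]
wrist_force: [0.9, 1.0, 0.5]
grip_width: 0.527
clock: 7.45
tool_pos: [0.5627, -0.3573, 0.038]
ee_rot: [[0.207, 0.004, 0.978], [-0.978, -0.003, 0.207], [0.004, -1.0, 0.003]]
wrist_force: [0.7, -0.3, 0.5]
grip_width: 0.524
t 7.45 tcp [ 0.5627 -0.3573  0.038 ] F [ 0.7 -0.3  0.5] gw 44.8
shift units [-0.01  0.16 -0.  ] turn units [-0.03 -0.01  0.04]
250 [(260, [-7, 34, -37]), (268, [-3, 34, -38]), (276, [2, 34, -38]), (284, [7, 35, -38]), (292, [-10, -10, -29]), (300, [-10, -16, -28]), (308, [-11, -24, -26]), (316, [-10, -28, -26]), (324, [-10, -34, -24])]
258 [(260, [-7, 34, -33]), (268, [-2, 35, -34]), (276, [2, 35, -34]), (284, [6, 34, -34]), (292, [-10, -9, -26]), (300, [-11, -17, -25]), (308, [-10, -23, -24]), (316, [-10, -28, -23]), (324, [-6, -27, -23])]
264 [(260, [-7, 34, -30]), (268, [-2, 35, -31]), (276, [2, 34, -31]), (284, [6, 33, -31]), (292, [-11, -10, -23]), (300, [-9, -13, -23]), (308, [-5, -14, -23]), (316, [-3, -15, -23]), (324, [1, -15, -23])]
[... 281 characters left out ...]
]), (292, [-8, -4, -2]), (300, [-8, -12, -2]), (308, [-8, -18, -2]), (316, [-6, -21, -2]), (324, [-4, -23, -2])]
326 [(260, [-17, 7, 1]), (268, [-13, 8, 1]), (276, [-10, 7, 1]), (284, [-7, 5, 1]), (292, [-8, -4, 1]), (300, [-8, -12, 1]), (308, [-7, -17, 1]), (316, [-7, -22, 1]), (324, [-3, -22, 1])]
380 [(260, [-7, 34, 30]), (268, [-3, 35, 30]), (276, [2, 34, 30]), (284, [7, 35, 30]), (292, [-11, -10, 23]), (300, [-10, -15, 22]), (308, [-7, -16, 22]), (316, [-5, -19, 22]), (324, [0, -17, 22])]
388 [(260, [-7, 35, 34]), (268, [-3, 34, 34]), (276, [2, 35, 34]), (284, [7, 35, 35]), (292, [-10, -10, 26]), (300, [-10, -17, 25]), (308, [-10, -22, 24]), (316, [-10, -28, 23]), (324, [-10, -33, 22])]
```

View pics/w6.png

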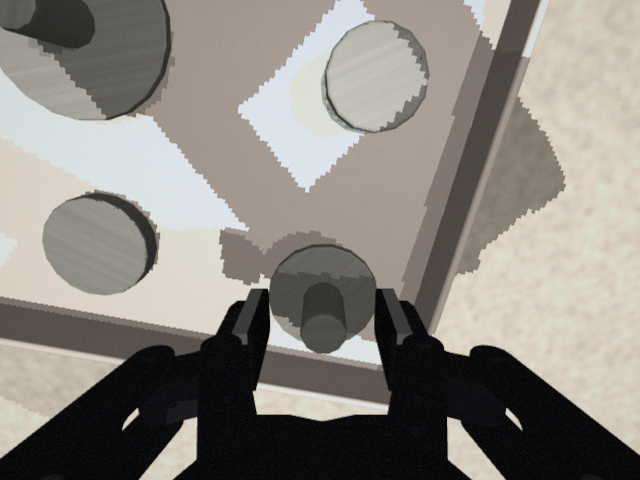

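The knob now stands between the pads, at (323,330), centred on the pads' width and still about 12 mm above the flange. I'll go 7 mm lower and close.

```bash

python3 -m pendant '[[0,0.18,0,0,0,0],[0,0.05,0,0,0,0]]'
python3 -m pendant '[[0,0,0,0,0,0],[0,0,0,0,0,0],[0,0,0,0,0,0],[0,0,0,0,0,0],[0,0,0,0,0,0],[0,0,0,0,0,0]]' 5 60
python3 -c "
from h import *
togo([.5625,-.357,.03])
im,d=r.grab_frame('wrist'); cv2.imwrite('pics/w7.png',im)"
```

```text
clock: 7.7
tool_pos: [0.5637, -0.3581, 0.0281]
ee_rot: [[0.208, 0.006, 0.978], [-0.978, -0.005, 0.208], [0.006, -1.0, 0.004]]
wrist_force: [-9.6, 4.5, 25.5]
grip_width: 0.526
clock: 8.3
tool_pos: [0.564, -0.3597, 0.0311]
ee_rot: [[0.208, 0.006, 0.978], [-0.978, -0.007, 0.208], [0.008, -1.0, 0.005]]
wrist_force: [-1.5, 0.7, 4.8]
grip_width: 0.19
t 8.3 tcp [ 0.564  -0.3597  0.0311] F [-1.5  0.7  4.8] gw 16.3
shift units [-0.06  0.02 -0.02] turn units [-0.04  0.    0.08]
```

View pics/w7.png

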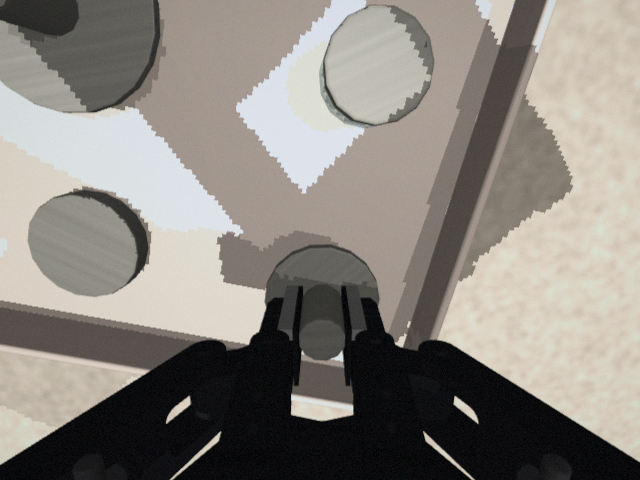

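The fingers stopped at 16.3 mm on the knob, and the tips had touched the flange on the way down. I'll lift and check.

```bash

python3 -m pendant '[[0,-0.2,0,0,0,0],[0,-0.5,0,0,0,0],[0,-0.8,0,0,0,0],[0,-0.8,0,0,0,0],[0,-0.5,0,0,0,0],[0,0,0,0,0,0]]' 5 70
python3 -c "
from h import *
togo([.5203,.125,.17])
Tc=T('wrist');im,d=r.grab_frame('wrist'); cv2.imwrite('pics/w8.png',im); np.savez('pics/w8.npz',im=im,d=d,T=Tc)"
```

```text
clock: 8.95
tool_pos: [0.5614, -0.357, 0.1744]
ee_rot: [[0.208, 0.001, 0.978], [-0.978, -0.003, 0.208], [0.003, -1.0, 0.0]]
wrist_force: [1.1, -1.5, -1.8]
grip_width: 0.187
t 8.95 tcp [ 0.5614 -0.357   0.1744] F [ 1.1 -1.5 -1.8] gw 15.9
shift units [-9.6   0.06  1.2 ] turn units [-0.    0.    0.03]
```

View pics/w8.png

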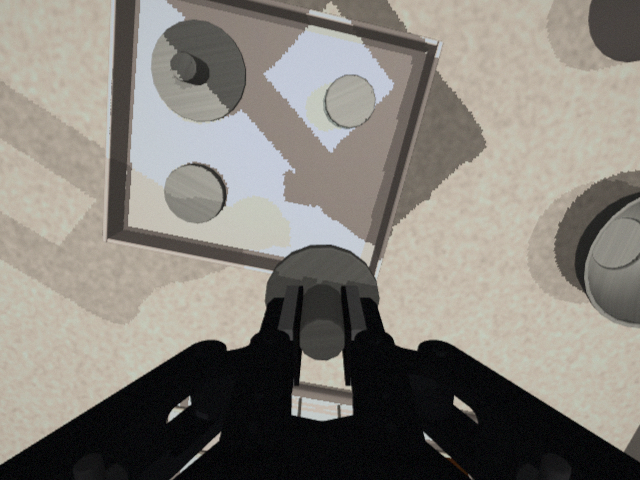

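The plug hangs in the grip and looks upright. I'll measure its axis in the tool frame.

```bash

cat > meas.py <<'E'
from h import *
import sys
from scipy.optimize import least_squares
z=np.load(sys.argv[1]); im,d=z['im'],z['d']; f,cx,cy,m=K('wrist'); M=np.array(m['mount']); v,u=np.mgrid[:480,:640]
P=np.stack([(u-cx)/f*d,(v-cy)/f*d,d],-1)@M[:3,:3].T+M[:3,3]
w=np.zeros((480,640),bool); w[235:300,255:390]=1
F=w&(abs(P[...,1]-.0015)<.0075)&(abs(P[...,2])<.032)&(d>.1)&(d<.2)
q=P[F]; A=np.c_[q[:,0],q[:,2],np.ones(len(q))]
k=np.ones(len(q),bool)
for _ in range(5):
    c=np.linalg.lstsq(A[k],q[k,1],rcond=None)[0]; res=q[:,1]-A@c; k=abs(res)<.0015
print('flange plane y at 0:',c[2],'tilt deg about',np.degrees(np.arctan(c[:2])),k.sum(),'rms',res[k].std())
qq=q[k]; mask=np.zeros((480,640),np.uint8); vv,uu=np.nonzero(F); mask[vv[k],uu[k]]=1
# outer edge: for each column topmost
E=[]
for x in range(260,388):
    col=np.nonzero(mask[:,x])[0]
    if len(col): E.append(P[col[0],x])
E=np.array(E)
s=least_squares(lambda p:np.hypot(E[:,0]-p[0],E[:,2]-p[1])-.025,[0,0],loss='soft_l1',f_scale=.001).x
s3=least_squares(lambda p:np.hypot(E[:,0]-p[0],E[:,2]-p[1])-p[2],[0,0,.025],loss='soft_l1',f_scale=.001).x
print('axis tool x,z (r fixed)',s*1000,'free',s3*1000)
kt=(abs(P[...,0])<.012)&(abs(P[...,2])<.007)&(P[...,1]<-.022)&(P[...,1]>-.035)
kt[:310]=0
g=P[kt]; print('knob top',len(g),g.mean(0)*1000,g.min(0)*1000,g.max(0)*1000)
E
python3 meas.py pics/w8.npz
```

```text
flange plane y at 0: 0.0006987978143412888 tilt deg about [ 0.07856095 -0.01416435] 3808 rms 0.0005716907535564818
axis tool x,z (r fixed) [-0.87134086 -0.53601806] free [-1.22893971 -0.53004839 24.69526655]
knob top 1762 [ -2.94114625 -28.46686709  -0.16424663] [-10.30620342 -31.25708713  -6.95885831] [  7.75725351 -22.06350964   6.99901744]
```

```bash

python3 -m pendant '[[-0.8,0,0.1,0,0,0],[-1,0,0.13,0,0,0],[-1,0,0.13,0,0,0],[-1,0,0.13,0,0,0],[-1,0,0.13,0,0,0],[-1,0,0.13,0,0,0],[-1,0,0.13,0,0,0],[-0.8,0,0.13,0,0,0]]'
python3 -c "
from h import *
togo([.521,.1241,.1])"
```

```text
clock: 9.8
tool_pos: [0.5237, 0.0245, 0.1592]
ee_rot: [[0.2, -0.016, 0.98], [-0.98, 0.0, 0.2], [-0.003, -1.0, -0.016]]
wrist_force: [1.1, -0.7, -2.1]
grip_width: 0.193
t 9.8 tcp [0.5237 0.0245 0.1592] F [ 1.1 -0.7 -2.1] gw 16.5
shift units [-1.96  1.18  0.36] turn units [ 0.15 -0.08 -0.03]
```

```bash

python3 -m pendant '[[-0.9,0.1,0.2,0.15,-0.08,0],[-0.7,0.1,0.1,0,0,0],[-0.3,0.1,0,0,0,0],[0,0,0,0,0,0],[0,0,0,0,0,0]]'
python3 -c "
from h import *
togo([.521,.1241,.1])
Tc=T('wrist');im,d=r.grab_frame('wrist'); np.savez('pics/w9.npz',im=im,d=d,T=Tc)"; python3 meas.py pics/w9.npz
```

```text
clock: 10.3
tool_pos: [0.512, 0.1287, 0.1362]
ee_rot: [[0.215, -0.012, 0.977], [-0.977, 0.002, 0.215], [-0.004, -1.0, -0.011]]
wrist_force: [0.1, -0.9, -1.2]
grip_width: 0.192
t 10.3 tcp [0.512  0.1287 0.1362] F [ 0.1 -0.9 -1.2] gw 16.4
shift units [0.13 0.72 0.17] turn units [ 0.11  0.07 -0.04]
flange plane y at 0: 0.0006818909399123318 tilt deg about [ 0.18780898 -0.03372323] 3808 rms 0.000588796037414056
axis tool x,z (r fixed) [-0.84113893 -0.61975855] free [-1.33419991 -0.61814776 24.57995324]
knob top 1765 [ -2.95858963 -28.51464742  -0.18950347] [-10.70910112 -31.05702775  -6.93915756] [  7.58942273 -22.00637429   6.99598117]
```

```bash

python3 -m pendant '[[0.13,0.3,0.17,0.11,0.07,-0.04],[0,0.3,0,0,0,0],[0,0,0,0,0,0],[0,0,0,0,0,0]]'
python3 -c "
from h import *
togo([.521,.1241,.075])"
```

```text
clock: 10.75
tool_pos: [0.5222, 0.1196, 0.1051]
ee_rot: [[0.202, -0.0, 0.979], [-0.979, -0.001, 0.202], [0.001, -1.0, -0.0]]
wrist_force: [0.5, 0.8, -1.4]
grip_width: 0.188
t 10.75 tcp [0.5222 0.1196 0.1051] F [ 0.5  0.8 -1.4] gw 16.0
shift units [-0.09  0.6  -0.01] turn units [ 0.   -0.05  0.01]
```

```bash

python3 -m pendant '[[-0.09,0.3,-0.01,0,-0.05,0],[0,0.2,0,0,0,0],[0,0,0,0,0,0]]'
python3 -c "
from h import *
togo([.521,.1241,.070])
im,d=r.grab_frame('side'); cv2.imwrite('pics/s9.png',cv2.resize(im[130:310,120:360],None,fx=3,fy=3))"
```

```text
clock: 11.05
tool_pos: [0.5222, 0.1224, 0.0813]
ee_rot: [[0.205, 0.002, 0.979], [-0.979, -0.0, 0.205], [0.001, -1.0, 0.002]]
wrist_force: [-0.1, -0.4, -2.2]
grip_width: 0.186
t 11.05 tcp [0.5222 0.1224 0.0813] F [-0.1 -0.4 -2.2] gw 15.9
shift units [-0.04  0.23 -0.02] turn units [-0.02 -0.03  0.01]
```

View pics/s9.png

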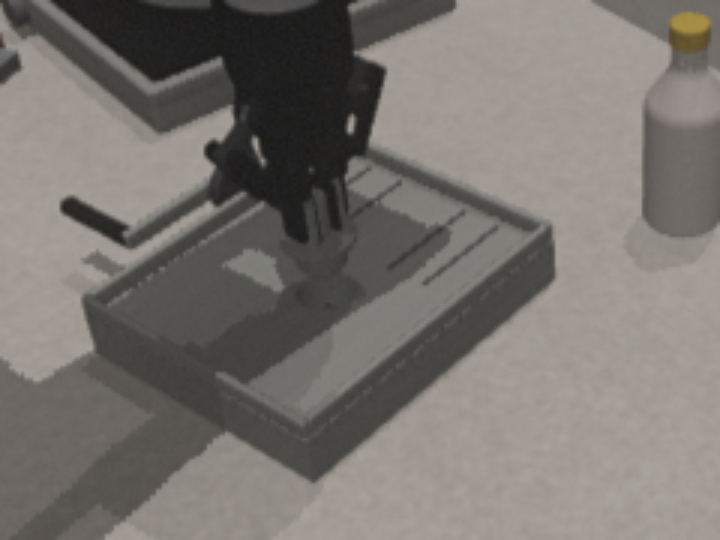

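The plug hangs over the hole, which shows at (325,292) just under its foot. I'll lower it in small steps and watch the force.

```bash

python3 -m pendant '[[-0.04,0.15,-0.02,0,-0.03,0],[0,0.12,0,0,0,0],[0,0.1,0,0,0,0],[0,0,0,0,0,0]]'
python3 -c "
from h import *
togo([.521,.1241,.0417])"
```

```text
clock: 11.5
tool_pos: [0.5221, 0.1244, 0.0634]
ee_rot: [[0.208, 0.005, 0.978], [-0.978, 0.0, 0.208], [0.001, -1.0, 0.005]]
wrist_force: [-0.8, 0.6, -1.7]
grip_width: 0.193
t 11.5 tcp [0.5221 0.1244 0.0634] F [-0.8  0.6 -1.7] gw 16.5
shift units [ 0.    0.43 -0.02] turn units [-0.05  0.    0.01]
```

```bash

python3 -m pendant '[[0,0.1,-0.02,-0.05,0,0],[0,0.1,0,0,0,0],[0,0,0,0,0,0]]'
python3 -c "
from h import *
togo([.521,.1241,.0417])"
```

```text
clock: 11.8
tool_pos: [0.5212, 0.1242, 0.0526]
ee_rot: [[0.209, -0.0, 0.978], [-0.978, -0.001, 0.209], [0.001, -1.0, -0.001]]
wrist_force: [-0.2, 0.3, -1.0]
grip_width: 0.189
t 11.8 tcp [0.5212 0.1242 0.0526] F [-0.2  0.3 -1. ] gw 16.1
shift units [ 0.    0.22 -0.  ] turn units [0.01 0.01 0.01]
```

The foot is about 11 mm into the hole with no contact force. Continuing down.

```bash

python3 -m pendant '[[0,0.1,0,0,0,0],[0,0.08,0,0,0,0],[0,0,0,0,0,0]]'
python3 -c "
from h import *
togo([.521,.1241,.0417])
im,d=r.grab_frame('side'); cv2.imwrite('pics/s10.png',cv2.resize(im[130:310,120:360],None,fx=3,fy=3))"
```

```text
clock: 12.1
tool_pos: [0.5212, 0.1242, 0.0427]
ee_rot: [[0.208, -0.0, 0.978], [-0.978, -0.001, 0.208], [0.001, -1.0, -0.001]]
wrist_force: [0.3, 0.6, -1.0]
grip_width: 0.186
t 12.1 tcp [0.5212 0.1242 0.0427] F [ 0.3  0.6 -1. ] gw 15.9
shift units [ 0.    0.02 -0.  ] turn units [0.01 0.01 0.01]
```

View pics/s10.png

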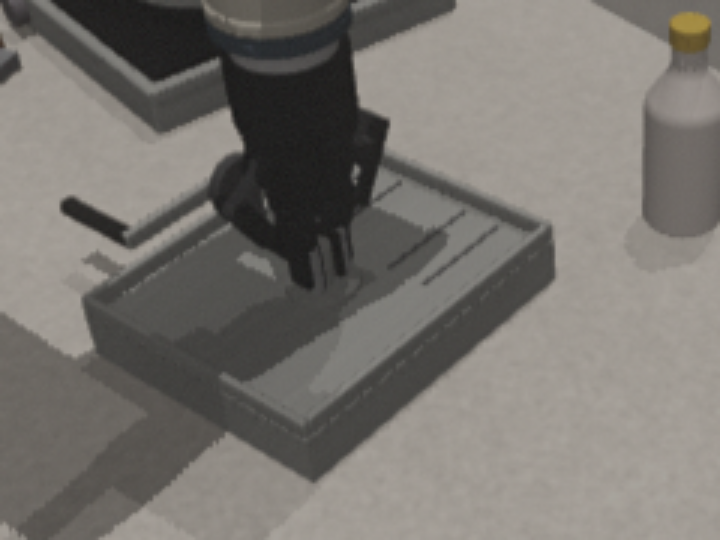

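```bash

python3 -m pendant '[[0,0.04,0,0,0,0],[0,0.02,0,0,0,0],[0,0,0,0,0,0]]'
```

```text
clock: 12.45
tool_pos: [0.5218, 0.1245, 0.0414]
ee_rot: [[0.208, 0.001, 0.978], [-0.978, -0.0, 0.208], [0.001, -1.0, 0.0]]
wrist_force: [-0.5, -0.7, -2.1]
grip_width: 0.19
```

```bash

python3 -m pendant '[[0,0.03,0,0,0,0],[0,0,0,0,0,0]]'
python3 -m pendant '[[0,0.03,0,0,0,0],[0,0,0,0,0,0]]'
```

```text
clock: 12.65
tool_pos: [0.5221, 0.1247, 0.0413]
ee_rot: [[0.208, 0.001, 0.978], [-0.978, -0.0, 0.208], [0.0, -1.0, 0.001]]
wrist_force: [-0.6, 0.3, -1.9]
grip_width: 0.187
clock: 12.85
tool_pos: [0.5223, 0.1247, 0.0412]
ee_rot: [[0.209, 0.002, 0.978], [-0.978, -0.0, 0.209], [0.0, -1.0, 0.002]]
wrist_force: [0.3, -0.7, -2.4]
grip_width: 0.187
```

```bash

python3 -m pendant '[[0,0.05,-0.02,0,0,0],[0,0.05,0,0,0,0],[0,0,0,0,0,0]]'
```

```text
clock: 13.15
tool_pos: [0.5224, 0.1247, 0.0416]
ee_rot: [[0.209, 0.004, 0.978], [-0.978, 0.0, 0.209], [0.001, -1.0, 0.004]]
wrist_force: [-1.2, -1.4, -2.0]
grip_width: 0.186
```

The tool no longer descends and sits at the expected seated height (0.0417). I'll release.

```bash

python3 -m pendant '[[0,0,0,0,0,0],[0,0,0,0,0,0],[0,0,0,0,0,0],[0,0,0,0,0,0],[0,0,0,0,0,0]]' 45 60
python3 -m pendant '[[0,-0.3,0,0,0,0],[0,-0.6,0,0,0,0],[0,-0.8,0,0,0,0],[0,-0.8,0,0,0,0],[-0.5,-0.8,0,0,0,0],[-1,-0.3,-0.4,0,0,0],[-1,0,-0.5,0,0,0],[0,0,0,0,0,0]]'
python3 -c "
from h import *
togo([.477,.2542,.23])
Tc=T('wrist');im,d=r.grab_frame('wrist'); cv2.imwrite('pics/w11.png',im); np.savez('pics/w11.npz',im=im,d=d,T=Tc)
im,d=r.grab_frame('side'); cv2.imwrite('pics/s11.png',cv2.resize(im[130:310,120:360],None,fx=3,fy=3))"
```

```text
clock: 13.65
tool_pos: [0.523, 0.1249, 0.0409]
ee_rot: [[0.209, 0.005, 0.978], [-0.978, 0.001, 0.209], [0.0, -1.0, 0.005]]
wrist_force: [0.6, -0.9, -0.3]
grip_width: 0.53
clock: 14.45
tool_pos: [0.456, 0.2335, 0.225]
ee_rot: [[0.205, 0.003, 0.979], [-0.979, 0.003, 0.205], [-0.002, -1.0, 0.003]]
wrist_force: [-0.5, 0.2, -0.6]
grip_width: 0.525
t 14.45 tcp [0.456  0.2335 0.225 ] F [-0.5  0.2 -0.6] gw 44.8
shift units [-0.32 -0.1   0.5 ] turn units [-0.03 -0.03 -0.02]
```

View pics/w11.png

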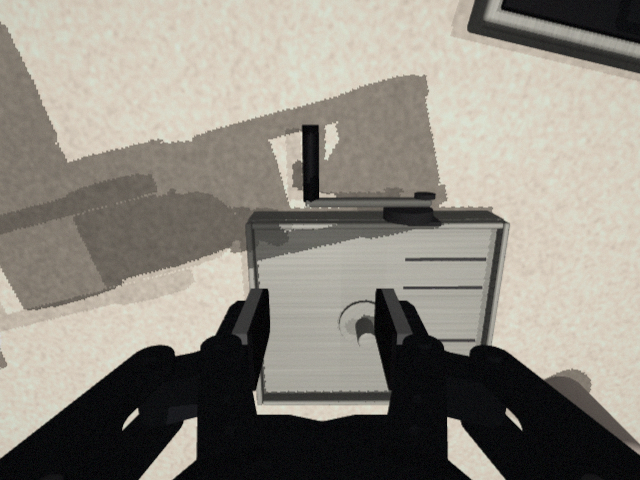

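View pics/s11.png

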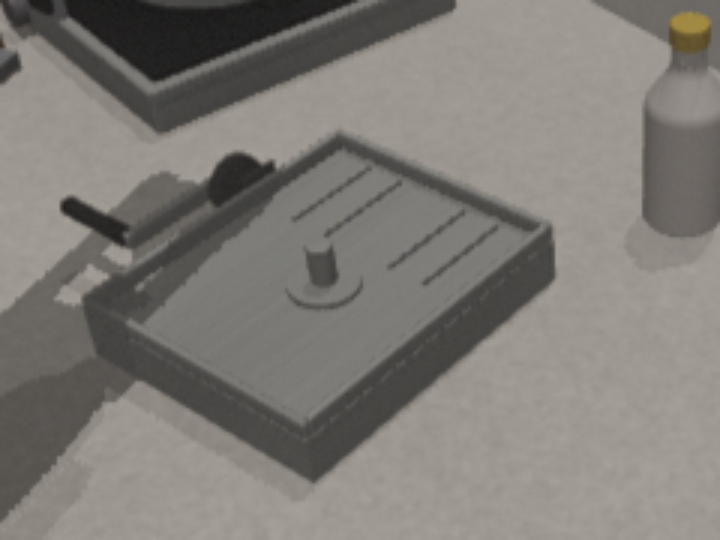

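The side view shows the plug upright with its flange flat on the sink floor, at (325,285). The lever is still level. I'll check the flange height and recompute the way to the grip.

```bash

python3 -c "
from h import *
z=np.load('pics/w11.npz'); d,Tc=z['d'],z['T']; P=cloud('wrist',d,Tc)
q=P[296:345,336:376].reshape(-1,3); h=np.histogram(q[:,2],bins=np.arange(.03,.08,.002)); print([(round(float(b),3),int(n)) for n,b in zip(*h) if n])
k=q[(q[:,2]>.039)&(q[:,2]<.044)]; A=np.c_[k[:,:2],np.ones(len(k))]; print('flange',np.median(k[:,2]))
print('floor',np.median(P[300:360,285:325,2]))
q=P[128:198,303:318].reshape(-1,3);q=q[(q[:,2]>.03)&(q[:,2]<.08)];print('bar',q.mean(0),np.percentile(q[:,2],95))
for uv in [(311,125),(311,200)]: print(onz('wrist',uv,.05,Tc))
togo([.4384,.2735,.12])"
```

```text
[(0.032, 13), (0.034, 424), (0.036, 125), (0.038, 287), (0.04, 564), (0.042, 29), (0.044, 15), (0.046, 18), (0.048, 20), (0.05, 17), (0.052, 25), (0.054, 16), (0.056, 24), (0.058, 15), (0.06, 21), (0.062, 20), (0.064, 24), (0.066, 19), (0.068, 87), (0.07, 123), (0.072, 1)]
flange 0.04039667460748414
floor 0.035386845781776866
bar [0.43751027 0.27335862 0.05488398] 0.05680750869805018
[0.4322343  0.30331848 0.05      ]
[0.44468657 0.2413487  0.05      ]
t 14.55 tcp [0.4583 0.2308 0.2246] F [0.2 0.7 0.3] gw 45.0
shift units [-0.92  2.09 -0.22] turn units [-0.04 -0.04 -0.  ]
```

The flange top is 5.0 mm above the floor and the knob top about 35 mm above it, so the plug is seated. Next is the lever.

```bash

python3 -m pendant '[[-0.45,0.4,-0.12,-0.04,-0.04,0],[-0.45,0.5,-0.1,0,0,0],[0,0.6,0,0,0,0],[0,0.5,0,0,0,0],[0,0,0,0,0,0],[0,0,0,0,0,0]]'
python3 -c "
from h import *
togo([.4384,.2735,.03])"
```

```text
clock: 15.15
tool_pos: [0.4431, 0.2687, 0.1206]
ee_rot: [[0.203, 0.001, 0.979], [-0.979, -0.002, 0.203], [0.002, -1.0, 0.0]]
wrist_force: [-0.1, -0.1, -0.0]
grip_width: 0.526
t 15.15 tcp [0.4431 0.2687 0.1206] F [-0.1 -0.1 -0. ] gw 44.9
shift units [-0.12  1.81 -0.07] turn units [-0.   -0.05  0.02]
```

```bash

python3 -m pendant '[[-0.12,0.3,-0.07,0,-0.05,0],[0,0.4,0,0,0,0],[0,0.4,0,0,0,0],[0,0,0,0,0,0]]'
python3 -c "
from h import *
togo([.4384,.2735,.03])
im,d=r.grab_frame('wrist'); cv2.imwrite('pics/w12.png',im)
im,d=r.grab_frame('side'); cv2.imwrite('pics/s12.png',cv2.resize(im[130:310,80:320],None,fx=3,fy=3))"
```

```text
clock: 15.55
tool_pos: [0.4439, 0.2733, 0.0692]
ee_rot: [[0.204, 0.007, 0.979], [-0.979, 0.001, 0.204], [0.0, -1.0, 0.008]]
wrist_force: [-0.6, 0.3, -0.5]
grip_width: 0.525
t 15.55 tcp [0.4439 0.2733 0.0692] F [-0.6  0.3 -0.5] gw 44.8
shift units [-0.03  0.78 -0.11] turn units [-0.07 -0.04  0.  ]
```

View pics/w12.png

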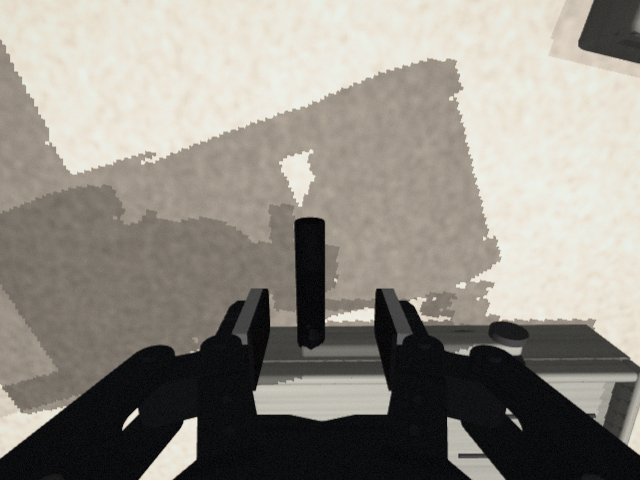

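View pics/s12.png

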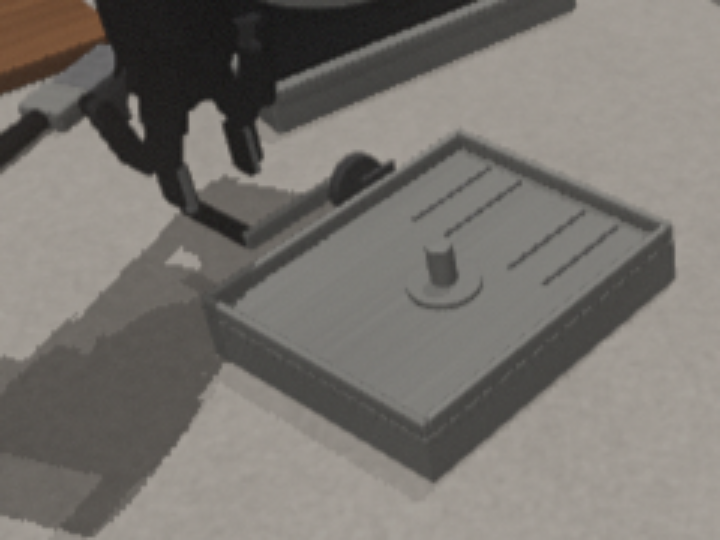

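The bar at column 311 sits about 5 mm to one side of the jaw centre (322), as computed. I'll correct that, descend and pinch.

```bash

python3 -m pendant '[[-0.03,0.2,-0.11,-0.07,-0.04,0],[0,0.3,0,0,0,0],[0,0.15,0,0,0,0],[0,0,0,0,0,0]]'
python3 -c "
from h import *
togo([.4384,.2735,.03])"
```

```text
clock: 16.05
tool_pos: [0.4417, 0.2757, 0.0411]
ee_rot: [[0.208, 0.007, 0.978], [-0.978, 0.005, 0.208], [-0.003, -1.0, 0.008]]
wrist_force: [-0.1, -0.0, -0.1]
grip_width: 0.527
t 16.05 tcp [0.4417 0.2757 0.0411] F [-0.1 -0.  -0.1] gw 45.0
shift units [ 0.03  0.22 -0.08] turn units [-0.08 -0.   -0.03]
```

```bash

python3 -m pendant '[[0.03,0.15,-0.1,-0.08,0,0],[0,0.06,0,0,0,0],[0,0,0,0,0,0]]'
python3 -m pendant '[[0,0,0,0,0,0],[0,0,0,0,0,0],[0,0,0,0,0,0],[0,0,0,0,0,0],[0,0,0,0,0,0],[0,0,0,0,0,0]]' 0 60
python3 -c "
from h import *
togo([.4384,.2735,.03])
im,d=r.grab_frame('wrist'); cv2.imwrite('pics/w13.png',im)
im,d=r.grab_frame('side'); cv2.imwrite('pics/s13.png',cv2.resize(im[130:310,80:320],None,fx=3,fy=3))"
```

```text
clock: 16.35
tool_pos: [0.4371, 0.2734, 0.0306]
ee_rot: [[0.208, -0.001, 0.978], [-0.978, 0.004, 0.208], [-0.004, -1.0, -0.0]]
wrist_force: [-0.8, 0.7, -1.0]
grip_width: 0.529
clock: 16.95
tool_pos: [0.4381, 0.2737, 0.0312]
ee_rot: [[0.208, 0.001, 0.978], [-0.978, 0.004, 0.208], [-0.004, -1.0, 0.002]]
wrist_force: [1.3, -0.4, -0.7]
grip_width: 0.142
t 16.95 tcp [0.4381 0.2737 0.0312] F [ 1.3 -0.4 -0.7] gw 12.2
shift units [0.   0.02 0.  ] turn units [-0.02  0.   -0.04]
```

View pics/w13.png

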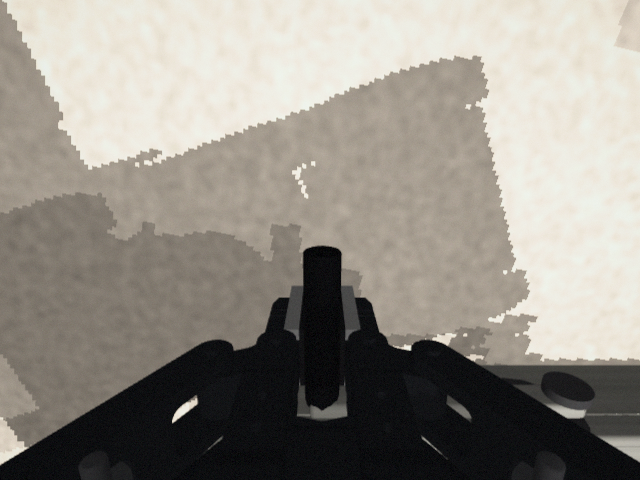

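View pics/s13.png

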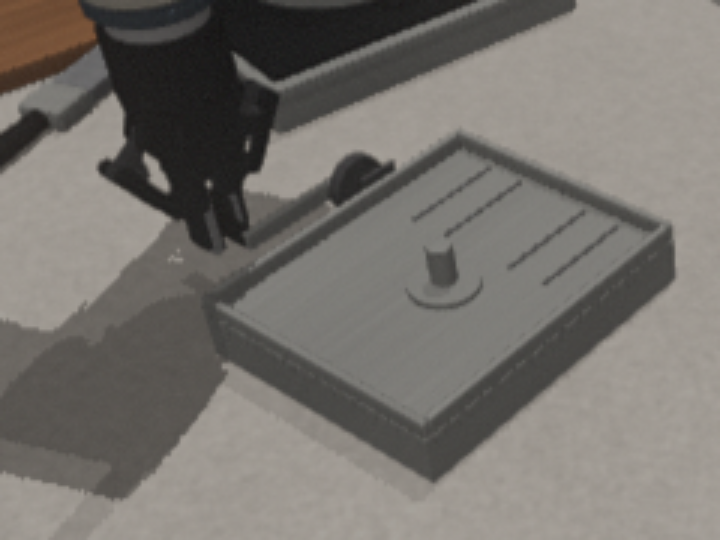

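The bar is pinched (12 mm reading on the 14 mm bar). I'll swing it along the 100 mm circle in short stages.

```bash
cat > arc.py <<'E'
from h import *
import sys
p0=np.array([.4381,.2737,.0312]); ex=np.array([np.cos(np.radians(12)),np.sin(np.radians(12)),0])
s=r.read_state(); v=s["tool_pos"]-p0-.1*ex; X=v@ex; Z=v[2]
print("theta",np.degrees(np.arctan2(Z,-X)).round(1),"radius",np.hypot(X,Z).round(4))
t=np.radians(float(sys.argv[1])); togo(p0+.1*ex+.1*(-np.cos(t)*ex+np.sin(t)*np.array([0,0,1])))
E
python3 -m pendant '[[0,-0.25,0.02,0,0,0],[0,-0.25,0.04,0,0,0],[0,-0.2,0.06,0,0,0],[0,0,0,0,0,0]]'; python3 arc.py 35
```

```text
clock: 17.45
tool_pos: [0.4442, 0.275, 0.0686]
ee_rot: [[0.208, 0.0, 0.978], [-0.978, 0.004, 0.208], [-0.004, -1.0, 0.001]]
wrist_force: [2.6, 1.0, -9.5]
grip_width: 0.143
theta 21.8 radius 0.1009
t 17.45 tcp [0.4442 0.275  0.0686] F [ 2.6  1.  -9.5] gw 12.2
shift units [-0.   -0.4   0.24] turn units [-0.01  0.   -0.04]
```

```bash
python3 -m pendant '[[0,-0.22,0.12,0,0,0],[0,-0.22,0.14,0,0,0],[0,-0.2,0.18,0,0,0],[0,0,0,0,0,0]]'; python3 arc.py 60
```

```text
clock: 17.85
tool_pos: [0.461, 0.2785, 0.1004]
ee_rot: [[0.207, -0.009, 0.978], [-0.978, 0.002, 0.207], [-0.004, -1.0, -0.009]]
wrist_force: [5.3, 0.2, -10.8]
grip_width: 0.136
theta 42.1 radius 0.1033
t 17.85 tcp [0.461  0.2785 0.1004] F [  5.3   0.2 -10.8] gw 11.6
shift units [-0.   -0.35  0.53] turn units [ 0.08 -0.01 -0.04]
```

```bash
python3 - <<'E'
from h import *
im,d=r.grab_frame('side'); cv2.imwrite('pics/s14.png',cv2.resize(im[100:300,80:340],None,fx=3,fy=3))
E
```

```text
(no output)
```

View pics/s14.png

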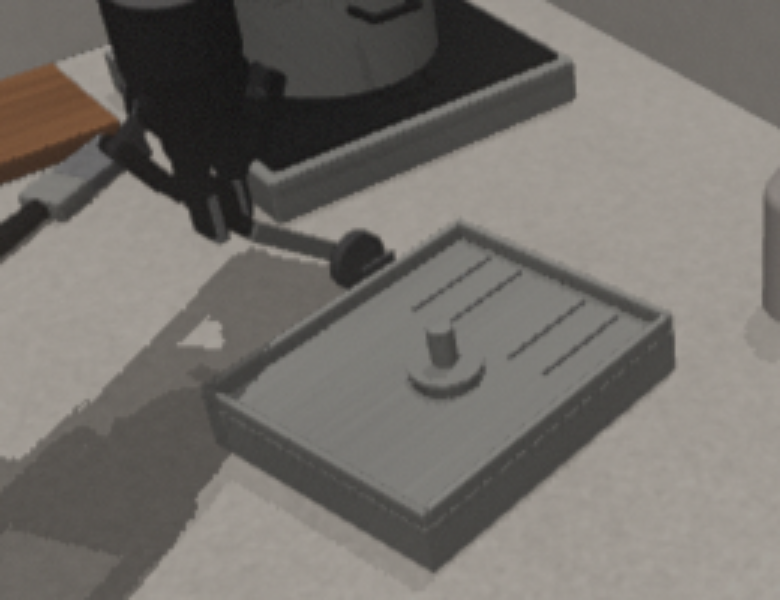

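The lever follows at about 40° and the plug is rising. Continuing.

```bash
python3 -m pendant '[[0,-0.15,0.22,0.08,0,0],[0,-0.13,0.22,0,0,0],[0,-0.1,0.2,0,0,0],[0,0,0,0,0,0]]'; python3 arc.py 75
```

```text
clock: 18.3
tool_pos: [0.4738, 0.2812, 0.1149]
ee_rot: [[0.204, -0.037, 0.978], [-0.979, -0.006, 0.203], [-0.002, -0.999, -0.037]]
wrist_force: [7.8, 1.0, -15.6]
grip_width: 0.134
theta 52.8 radius 0.105
t 18.3 tcp [0.4738 0.2812 0.1149] F [  7.8   1.  -15.6] gw 11.4
shift units [-0.01 -0.29  0.74] turn units [ 0.36 -0.04 -0.02]
```

The grip's friction is dragging the tool slightly and the path runs about 5 mm outside the circle. I'll ease the grip, track the actual bar point, and bias the steps forward.

```bash
cat > arc.py <<'E'
from h import *
import sys
p0=np.array([.4384,.2735,.050]); ex=np.array([np.cos(np.radians(12)),np.sin(np.radians(12)),0]); hub=p0+.1*ex
s=r.read_state(); R=s["ee_rot"]; g=s["tool_pos"]-.019*R[:,1]; v=g-hub; X=v@ex; Z=v[2]
print("clock",s["clock"],"theta",np.degrees(np.arctan2(Z,-X)).round(1),"radius",np.hypot(X,Z).round(4),"tilt",np.degrees(np.arctan2(-R[:,1]@ex,-R[2,1])).round(1),"F along ex,z",(s["wrist_force"]@ex).round(1),s["wrist_force"][2].round(1))
t=np.radians(float(sys.argv[1])); print("units",(R.T@(hub+.1*(-np.cos(t)*ex+np.sin(t)*np.array([0,0,1]))-g)/.05).round(2))
E
python3 -m pendant '[[0,0,0.2,0,0,0],[0,0,0.2,0,0,0]]' 0 40; python3 arc.py 70; python3 arc.py 90
```

```text
clock: 18.5
tool_pos: [0.4754, 0.2816, 0.115]
ee_rot: [[0.201, -0.074, 0.977], [-0.98, -0.015, 0.2], [0.0, -0.997, -0.075]]
wrist_force: [-45.8, -5.2, 53.7]
grip_width: 0.136
clock 18.5 theta 54.1 radius 0.1036 tilt 4.3 F along ex,z -45.8 53.7
units [ 0.   -0.24  0.51]
clock 18.5 theta 54.1 radius 0.1036 tilt 4.3 F along ex,z -45.8 53.7
units [-0.   -0.41  1.19]
```

```bash
python3 -m pendant '[[0,0,0,0,0,0]]'; python3 - <<'E'
from h import *
s=r.read_state(); print(s["joint_positions"].round(1),s["ft_torque"].round(2),s["joint_torque"].round(1))
im,d=r.grab_frame('side'); cv2.imwrite('pics/s15.png',cv2.resize(im[100:300,80:340],None,fx=3,fy=3))
im,d=r.grab_frame('wrist'); cv2.imwrite('pics/w15.png',im)
E
python3 arc.py 60
```

```text
clock: 18.6
tool_pos: [0.4738, 0.2811, 0.1154]
ee_rot: [[0.201, -0.076, 0.977], [-0.979, -0.016, 0.201], [0.001, -0.997, -0.078]]
wrist_force: [16.5, -0.1, -21.0]
grip_width: 0.137
[ 29.7  23.8 105.2   1.6  55.3  17.1] [ 0.18 -3.19  0.05] [  4.  -65.7 -25.    2.4   6.    0. ]
clock 18.7 theta 53.6 radius 0.1044 tilt 4.4 F along ex,z -7.2 7.2
units [ 0.   -0.07  0.23]
```

View pics/s15.png

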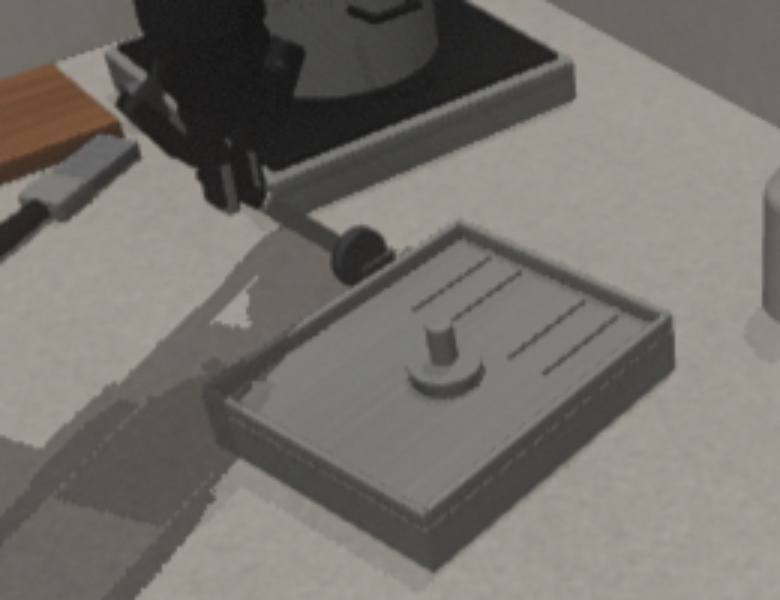

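View pics/w15.png

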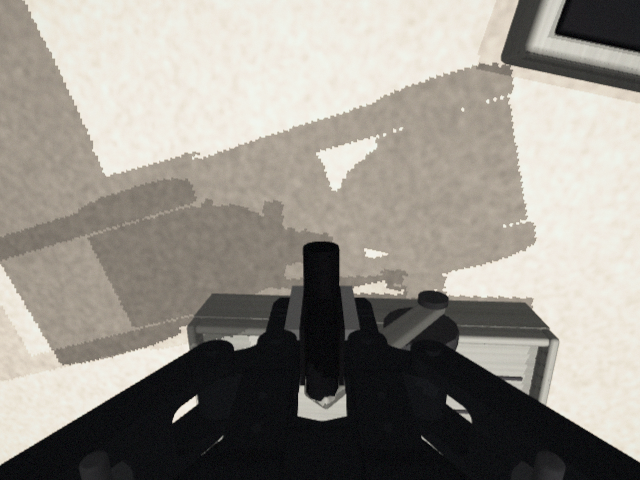

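The bar is still well held and nothing is touching; the big force was me pushing radially inward. I'll now step along the tangent.

```bash
python3 -m pendant '[[0,-0.14,0.17,0,0,0],[0,-0.13,0.17,0,0,0]]'; python3 arc.py 70
```

```text
clock: 18.9
tool_pos: [0.4874, 0.284, 0.1251]
ee_rot: [[0.201, -0.084, 0.976], [-0.98, -0.018, 0.2], [0.001, -0.996, -0.086]]
wrist_force: [-7.1, 3.7, -1.0]
grip_width: 0.135
clock 18.9 theta 62.8 radius 0.1057 tilt 4.9 F along ex,z -6.2 -1.0
units [-0.   -0.02  0.28]
```

```bash
python3 -m pendant '[[0,-0.1,0.18,0,0,0],[0,-0.09,0.19,0,0,0]]'; python3 arc.py 80
```

```text
clock: 19.1
tool_pos: [0.5006, 0.2868, 0.132]
ee_rot: [[0.2, -0.097, 0.975], [-0.98, -0.021, 0.199], [0.001, -0.995, -0.099]]
wrist_force: [-14.3, -0.9, 15.3]
grip_width: 0.135
clock 19.1 theta 71.1 radius 0.1067 tilt 5.7 F along ex,z -14.2 15.3
units [-0.    0.01  0.35]
```

```bash
python3 -m pendant '[[0,-0.1,0.19,0,0,0],[0,-0.09,0.19,0,0,0]]'; python3 arc.py 90; python3 - <<'E'
from h import *
im,d=r.grab_frame('side'); cv2.imwrite('pics/s16.png',cv2.resize(im[80:280,80:340],None,fx=3,fy=3))
E
```

```text
clock: 19.3
tool_pos: [0.5158, 0.2899, 0.1378]
ee_rot: [[0.2, -0.106, 0.974], [-0.98, -0.024, 0.198], [0.002, -0.994, -0.109]]
wrist_force: [-7.5, 2.1, -10.8]
grip_width: 0.137
clock 19.3 theta 80.0 radius 0.1083 tilt 6.3 F along ex,z -6.9 -10.8
units [-0.    0.09  0.39]
```

View pics/s16.png

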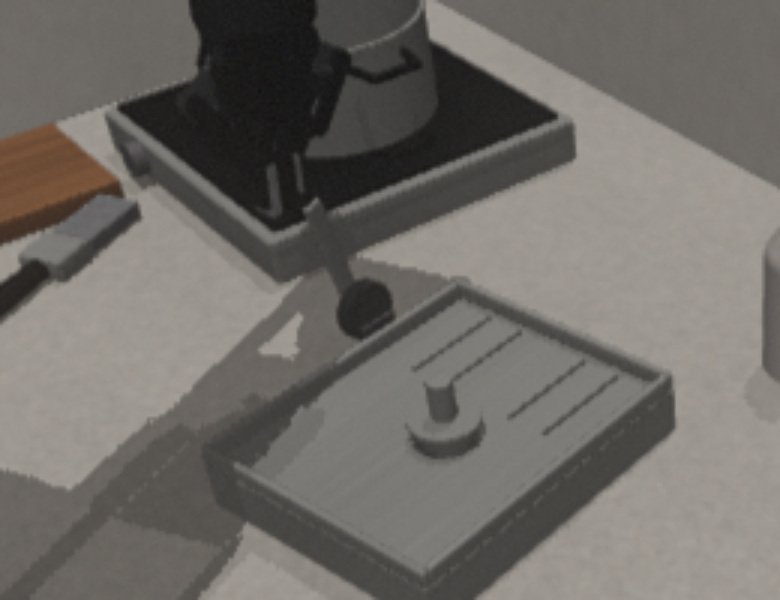

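```bash
cat > bar.py <<'E'
from h import *
import sys
s=r.read_state(); Tc=T('wrist',s); im,d=r.grab_frame('wrist'); cv2.imwrite(sys.argv[1],im)
f,cx,cy,m=K('wrist'); M=np.array(m['mount']); v,u=np.mgrid[:480,:640]
Q=np.stack([(u-cx)/f*d,(v-cy)/f*d,d],-1)@M[:3,:3].T+M[:3,3]; P=cloud('wrist',d,Tc)
for vv in range(230,410,15): print(vv,(Q[vv,321]*1000).round(0).astype(int).tolist(),P[vv,321].round(3).tolist())
# bar outer portion: tool x in -45..-14
k=(Q[...,0]<-.014)&(Q[...,0]>-.045)&(abs(Q[...,2])<.009)&(d>.08)&(d<.2)&(Q[...,1]<.01)
g=Q[k]; w=P[k]; print(len(g)); top=np.percentile(g[:,1],10)
c,n=np.cos(np.radians(12)),np.sin(np.radians(12)); ex=np.array([c,n,0])
print('bar near-surface tool y',top,'centre tool y',top+.007,'z',g[:,2].mean(), 'world top z',np.percentile(w[:,2],95))
E
python3 bar.py pics/w16.png
```

```text
230 [8, 140, -1] [0.503, 0.28, -0.0]
245 [-31, -12, -1] [0.512, 0.321, 0.15]
260 [-26, -16, -1] [0.513, 0.316, 0.154]
275 [-20, -16, -1] [0.514, 0.311, 0.154]
290 [-15, -17, -1] [0.516, 0.305, 0.155]
305 [-8, -17, -1] [0.517, 0.299, 0.155]
320 [-2, -17, -1] [0.518, 0.292, 0.155]
335 [6, -15, -1] [0.52, 0.285, 0.154]
350 [12, -16, -1] [0.521, 0.279, 0.154]
365 [19, -16, -1] [0.522, 0.272, 0.155]
380 [27, -16, -1] [0.524, 0.265, 0.154]
395 [35, -15, -1] [0.525, 0.256, 0.153]
2312
bar near-surface tool y -0.07242393944131749 centre tool y -0.06542393944131748 z -0.0001441355820055278 world top z 0.21231026762547206
```

View pics/w16.png

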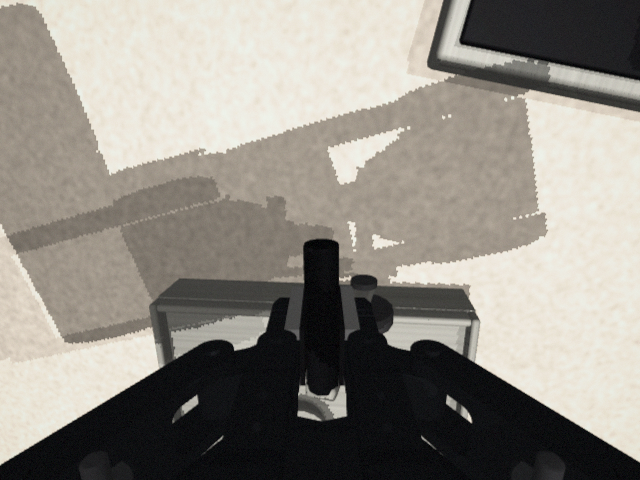

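The bar is at about 77° by its measured height, but it has slid toward the fingertips: its centre is only 5 mm inside them, against 14 mm at first. I'll ease the grip to 20 N and push down so the pads slide back over the bar.

```bash
python3 -m pendant '[[0,0.08,0.04,0,0,0],[0,0.1,0.05,0,0,0],[0,0.1,0.04,0,0,0]]' 0 20; python3 bar.py pics/w17.png | sed -n 4,9p; python3 arc.py 90
```

```text
clock: 19.7
tool_pos: [0.5238, 0.2922, 0.1375]
ee_rot: [[0.2, -0.1, 0.975], [-0.98, -0.02, 0.199], [-0.0, -0.995, -0.102]]
wrist_force: [-12.5, -7.3, 43.8]
grip_width: 0.136
275 [-21, -18, -1] [0.521, 0.313, 0.156]
290 [-16, -19, -1] [0.522, 0.308, 0.156]
305 [-10, -19, -1] [0.523, 0.302, 0.157]
320 [-3, -18, -1] [0.524, 0.295, 0.156]
335 [3, -19, -1] [0.526, 0.289, 0.156]
350 [10, -19, -1] [0.527, 0.282, 0.156]
clock 19.75 theta 84.5 radius 0.1069 tilt 5.8 F along ex,z -13.1 43.3
units [0.01 0.11 0.22]
```

Friction is still high. I'll open just enough to cage the bar (the rear pad still holds the lever), lower the tool, and pinch again.

```bash
python3 -m pendant '[[0,0.03,0.05,0,0,0],[0,0.08,0.05,0,0,0]]' 17 20; python3 arc.py 88;  python3 bar.py pics/w18.png | sed -n 4,9p
```

```text
clock: 19.95
tool_pos: [0.5289, 0.2932, 0.1342]
ee_rot: [[0.2, -0.097, 0.975], [-0.98, -0.019, 0.199], [-0.001, -0.995, -0.099]]
wrist_force: [-4.6, -0.9, 2.9]
grip_width: 0.199
clock 19.95 theta 86.9 radius 0.1033 tilt 5.7 F along ex,z -4.7 2.9
units [0.01 0.06 0.05]
275 [-23, -22, -1] [0.526, 0.316, 0.156]
290 [-17, -22, -1] [0.527, 0.31, 0.156]
305 [-11, -21, -1] [0.528, 0.304, 0.156]
320 [-5, -22, -1] [0.529, 0.298, 0.156]
335 [2, -22, -1] [0.531, 0.292, 0.156]
350 [9, -21, -1] [0.532, 0.285, 0.155]
```

```bash
python3 -m pendant '[[0,0.07,0.04,0,0,0],[0,0.04,0.04,0,0,0]]'; python3 arc.py 90;  python3 bar.py pics/w19.png | sed -n 4,9p;python3 - <<'E'
from h import *
im,d=r.grab_frame('side'); cv2.imwrite('pics/s19.png',cv2.resize(im[80:280,80:340],None,fx=3,fy=3))
E
```

```text
clock: 20.2
tool_pos: [0.5314, 0.2933, 0.1261]
ee_rot: [[0.2, -0.099, 0.975], [-0.98, -0.02, 0.199], [-0.0, -0.995, -0.101]]
wrist_force: [-5.6, -1.0, 3.3]
grip_width: 0.198
clock 20.2 theta 88.2 radius 0.0951 tilt 5.8 F along ex,z -5.7 3.3
units [ 0.   -0.1   0.05]
275 [-26, -30, -1] [0.528, 0.32, 0.156]
290 [-21, -29, -1] [0.53, 0.314, 0.155]
305 [-14, -28, -1] [0.531, 0.308, 0.154]
320 [-9, -29, -1] [0.532, 0.303, 0.155]
335 [-3, -30, -1] [0.533, 0.297, 0.156]
350 [3, -30, -1] [0.534, 0.291, 0.156]
```

View pics/s19.png

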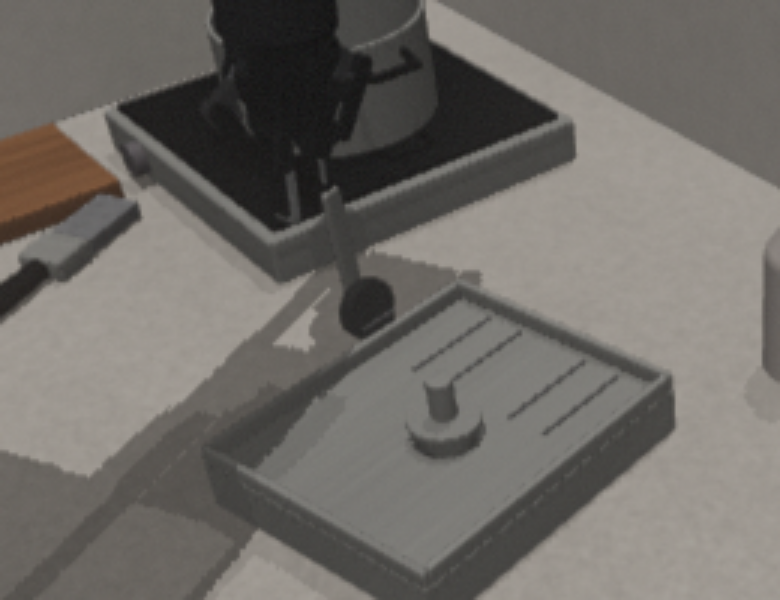

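The bar is now about 18 mm deep between the pads, and the lever is at about 88°. I'll nudge it forward and close.

```bash
python3 -m pendant '[[0,0,0.06,0,0,0],[0,0,0.02,0,0,0],[0,0,0,0,0,0],[0,0,0,0,0,0],[0,0,0,0,0,0]]' 0 50; cat > ang.py <<'E'
from h import *
import sys
s=r.read_state(); im,d=r.grab_frame('wrist'); cv2.imwrite(sys.argv[1],im)
f,cx,cy,m=K('wrist'); M=np.array(m['mount']); v,u=np.mgrid[:480,:640]
Q=np.stack([(u-cx)/f*d,(v-cy)/f*d,d],-1)@M[:3,:3].T+M[:3,3]
a=Q[255:340,302:342].reshape(-1,3); a=a[(a[:,1]>-.05)&(a[:,1]<.0)]; y=np.percentile(a[:,1],10)+.007
# bar edges at the free end
k=(Q[240:275,295:350,1]<0)&(d[240:275,295:350]<.2); zz=Q[240:275,295:350,2][k]; zc=(zz.min()+zz.max())/2
R=s["ee_rot"]; b=s["tool_pos"]+R@np.array([0,y,zc]); ex=np.array([np.cos(np.radians(12)),np.sin(np.radians(12)),0])
X=b@ex-.5854; Z=b[2]-.05; print('t',s['clock'],'bar tool y,z mm',y*1000,zc*1000,'X,Z mm',X*1000,Z*1000,'theta',np.degrees(np.arctan2(Z,-X)),'F',s['wrist_force'].round(1),'gw',s['grip_width']*85.4)
E
python3 ang.py pics/w20.png
```

```text
clock: 20.8
tool_pos: [0.5345, 0.294, 0.1259]
ee_rot: [[0.2, -0.103, 0.974], [-0.98, -0.021, 0.199], [0.0, -0.994, -0.105]]
wrist_force: [-4.9, -2.0, 5.4]
grip_width: 0.147
t 20.8 bar tool y,z mm -23.70776460937115 -0.9118052697075938 X,Z mm 0.1641483636559693 99.59493158084277 theta 90.09443251565295 F [-4.9 -2.   5.4] gw 12.57597801806201
```

View pics/w20.png

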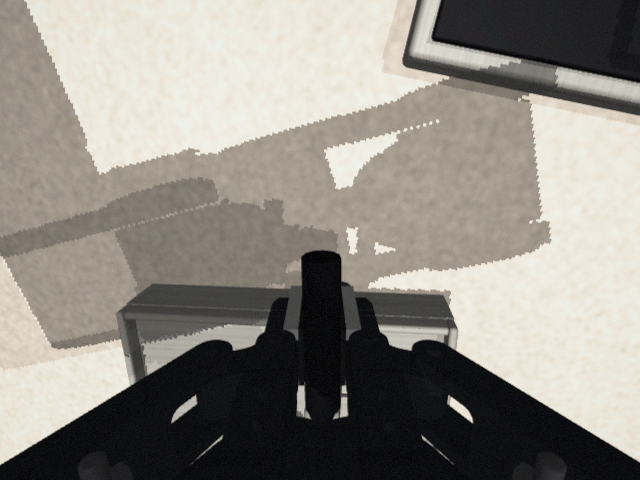

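The lever measures about 90° and the bar is gripped deep between the pads. I'll check that it holds still and how far the plug has risen.

```bash
python3 -m pendant '[[0,0,0,0,0,0],[0,0,0,0,0,0]]'; python3 ang.py pics/w21.png; python3 - <<'E'
from h import *
for c in ('side','top'):
    im,d=r.grab_frame(c); cv2.imwrite(f'pics/{c}21.png',im); P=cloud(c,d,T(c))
    m=(np.hypot(P[...,0]-.5215,P[...,1]-.1248)<.03)&(P[...,2]>.045)
    q=P[m]; h=np.histogram(q[:,2],bins=np.arange(.045,.1,.003)); print(c,[(round(float(b),3),int(n)) for n,b in zip(*h) if n])
    if c=='side': cv2.imwrite('pics/side21z.png',cv2.resize(im[80:280,80:340],None,fx=3,fy=3))
E
```

```text
clock: 21.05
tool_pos: [0.5343, 0.2939, 0.1259]
ee_rot: [[0.2, -0.104, 0.974], [-0.98, -0.022, 0.199], [0.001, -0.994, -0.106]]
wrist_force: [-4.8, -1.5, 6.3]
grip_width: 0.148
t 21.05 bar tool y,z mm -23.696944811033834 -0.8755268925831543 X,Z mm -0.0673746675082798 99.54796409313819 theta 89.96122187389702 F [-4.8 -1.5  6.3] gw 12.656765179528277
side [(0.045, 2), (0.048, 46), (0.051, 209), (0.054, 29), (0.057, 10), (0.06, 8), (0.063, 12), (0.066, 17), (0.069, 7), (0.072, 11), (0.075, 14), (0.078, 14), (0.081, 36), (0.084, 3)]
top [(0.045, 4), (0.048, 36), (0.051, 140), (0.054, 127), (0.057, 19), (0.063, 2), (0.069, 2), (0.072, 2), (0.078, 9), (0.081, 24), (0.084, 15), (0.087, 5)]
```

View pics/side21z.png

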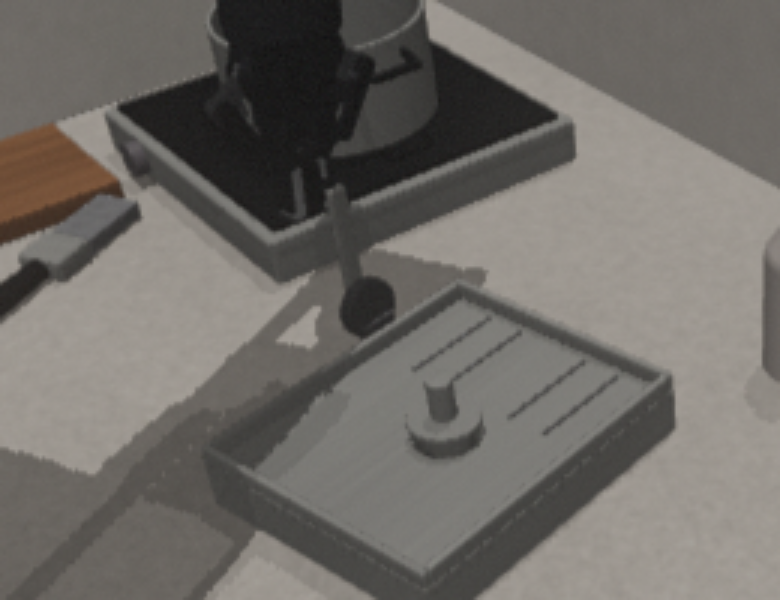

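View pics/top21.png

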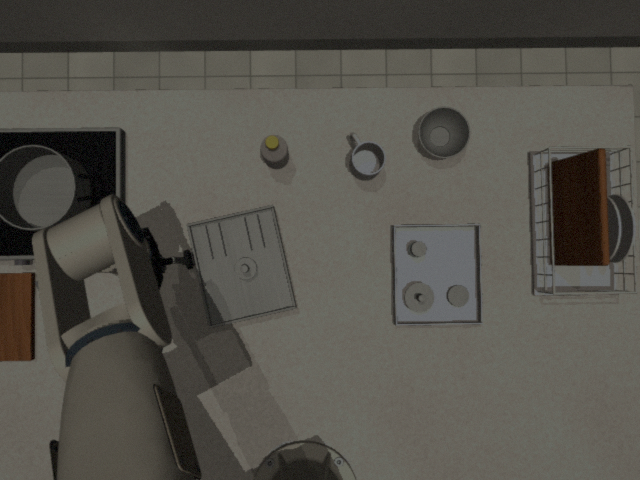

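The flange top rose from about 41 to about 53 mm, which is the full 12 mm lift. The lever holds steady at about 90°, and the mug and soap bottle stand where they were. Handing in.

```bash
python3 -c "
from bench import r
print(r.hand_in())"
```

```text
the job is handed in; nothing more can be done
None
```

The small plug is seated in the drain and released. The cam lever is upright and still held by its black grip, and the job was handed in at about 21 s.

**Last checks**
- **Plug seated:** before the lever was touched, the flange top measured 5 mm above the sink floor, so the plug was flush, and it stood upright.
- **Lever and lift:** the lever read 90.0° (90.1° a quarter second earlier). The flange top had risen from about 41 to about 53 mm, which is the full 12 mm lift.
- **Holding:** the wrist force was about 8 N. The bar was roughly 19 mm deep between the pads, at a 50 N grip.
- **Other things:** the mug and soap bottle were still standing in place.

**What went wrong or disagreed**
- **Empty first grasp:** the fingertips turned out to be about 5 mm behind the reported TCP, not 25 mm ahead of it. I went by the camera measurements after that. On the second descent the tips touched the plug's flange with about 27 N.
- **Lever swing:** a badly aimed push inward on the lever briefly gave about 70 N at the wrist, under the 120 N limit.
- **Bar slipping:** the bar then slid towards the fingertips, and a first push to reseat it gave about 46 N at the wrist. At nearly upright I opened the fingers just enough to cage the bar, lowered the tool and gripped it again. The lever stayed up throughout.
- **Tilt:** the gripper finished tilted about 6°.

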